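# Load a compression-set clamp and hold its bayonet cap home

### The job

Load the compression-set clamp: set the round cream-white rubber button centred on the spring anvil that stands up in the middle of the clamp's tube, and let it go. Then take the bayonet cap by its wing grip, bring it down over the button with its two pins in the slots of the tube, push it down against the spring and turn it clockwise (seen from above) about a quarter turn, until the pins meet the ends of the cross slots. Finish still holding the cap by its grip, turned against its stop and pushed fully home, so that the locking screw can be tightened by somebody else; leave the grease tin, the talc pot and the steel disc where they are.

Things in the scene. Friction and masses are not known exactly. Their poses are not given: they have to be found in the camera images.
- clamp: The clamp, fixed: dark steel base plate 100x100x12 mm with an upright grey steel tube (bore 57, outside 74, rim 52 mm above the worktop). Origin: centre of the plate's underside, z up, the tube's axis. Two open slots, 12.3 mm wide at the bore, go down from the rim at the clamp's +x and -x. A small knurled locking screw on the tube's side (between +x and +y, out to 53 mm) is left alone.
- cross_slot (a point): Point on the tube's axis 32.5 mm up, level with the floor of the cross slots; axes as the clamp's. At its foot each open slot turns into a cross slot 12 mm high (32.5 to 44.5 mm up) that runs round the tube CLOCKWISE seen from above (from +x to -y, from -x to +y), 80 degrees (1.40 rad) of turn to its end; the other way is blocked. The 8 mm pins have 4 mm play in height there.
- anvil_top (a point): Centre of the flat top of the spring anvil: a steel post, 22 mm across at the top, standing free in the middle of the tube on its axis; unloaded its top is 55 mm above the worktop, 3 mm above the tube's rim. It sinks straight down when pushed.
- anvil (a joint): How far the anvil is pushed down (m), 0 unloaded. Spring: 5 N to start it, then 0.7 N per mm. With button and cap on: 0 when the cap first touches the button (cap origin 45.5 mm above the worktop); 0.010 when the pins just pass under the ceiling of the cross slots (35.5 mm; a turned cap that is let go rises to here); 0.014, 15 N, with the pins on the floor of the cross slots: fully home (31.5 mm).
- cap: Bayonet cap, loose, about 0.16 kg, grey metal, upright on the worktop. Origin: centre of its lower edge, z up. Skirt 52 mm outside, 38 inside, hollow up to its ceiling at 22 mm; flat top at 30 mm. Wing grip on top: 46 mm along x, 14 thick along y, from 30 to 60 mm. Two dark 8 mm round pins stick out along +x and -x, in line with the grip, to 40 mm from the axis, 5 mm above the lower edge. Half turn: same.
- cap_grip (a point): Point on the cap's axis in the wing grip, 49 mm above the cap's lower edge; pinch the 14 mm thickness there (along the cap's y). Axes as the cap's.
- button: The test piece: matt cream-white rubber disc, 29 mm across, 12.5 mm thick, 12 g, loose, lying flat on the worktop. Origin: centre of its underside, z up.
- grease_tin: Bystander: small jar with a red lid, 55 mm across, 50 mm high, left of the clamp; origin at the centre of its foot.
- talc_pot: Bystander: white pot with a green lid, 66 mm across, 78 mm high, beyond the clamp to the right; origin at the centre of its foot.
- steel_disc: Bystander: grey-brown steel disc, 35 mm across, only 8 mm thick (not the rubber button), left of the clamp; origin at the centre of its underside.
Things that resemble listed ones, but are neither listed nor needed, are in the scene too. What is shaped like the cap but blue or purple is not meant.

How it is judged:
By the outcome, as a careful person would: the job done as asked, in the order asked, and still so for the second after the job is handed in, while the arm keeps its last pose, push and grip.
It also fails if it takes over 56 s, if anything falls off the work surface, if the arm or the gripper's body presses on something with over 40 N, if the wrist force passes 120 N, or if a joint passes its speed limit or range.

### The arm

A 6-joint arm with a two-finger parallel gripper is mounted at the origin on a cart in front of the work surface, level with it; the furniture and walls round the work are solid. World frame = base frame: x ahead of the robot, y to its left, z up, the work surface at z = 0. Lengths are in mm, angles in degrees, forces in N, time in s.
With the tool pointing down it reaches from about 300 to 850 mm from the base axis. Payload 4.2 kg.
Tool frame: the origin (TCP) lies at the very end of the fingers, on their centre line; the grasp point (between the pads) lies 19 mm behind it; x points along the fingers, y is the direction in which the jaws open and shut, and the axes are right-handed (so a half turn about x gives the same grasp; the last joint's range is limited). The gripper opens to 91 mm and grips with 3 to 60 N. Pads are 32 mm wide; open, the fingers measure 118 mm over their backs; the gripper's body (76 mm by 178 mm) begins 60 mm behind the grasp point.
Start: joints at [-75.745, 18.312, 89.639, -0, 72.044, -1.146], TCP at [152.708, -554.368, 213.976] pointing down, gripper open.
Joint ranges: [-177.97, 177.97], [-48.28, 115.42], [12.27, 149.76], [-77.06, 257.06], [2.81, 150.46], [-146.56, 146.56]. Speed limits (degrees/s): [147.25, 147.25, 180, 180, 180, 180].

### API

Orientations are given as [roll, pitch, yaw] about the fixed x, y, z axes, in that order (R = Rz(yaw) Ry(pitch) Rx(roll)).
In Python, from workcell import sensors, grab_frame, job_done, finder gives the robot as it stands.
- The arm moves only by the tool play_rows, never from a script. Its argument "motion" is a list of rows, each a list of 5 numbers: the shift along the world's x, y, z in m, then the turn about the world's z in rad, then the opening, from 0 (shut) to 1 (fully open). In form: [[tx, ty, tz, roll, fingers], ...]. A call has exactly 8 rows; each row is the pose to reach, as a shift and turn from the pose commanded when the call began; what a row does not reach only later rows make up. A row lasts 1/12 s, in which the tool goes at most 41.7 mm and 7.16 degrees, less where a joint would pass 70% of its speed; a pose out of reach is approached as far as the arm can. A call with a gripper value outside its range is refused whole. The fingers move at their own pace and stop on an object; "squeeze" is the grip in N (left out, the last holds). Time passes only in rows, so rows that repeat a pose let the fingers close, or fill a call up. It gives the time, the measured TCP pose, the force and the opening at its end, in the units of the state.
- sensors.state(): the state, without advancing time (a new reading comes with each control period).
- grab_frame(name): name is "scene" or "side" or "wrist"; returns a dict with "img" (400x640x3 uint8, blue, green, red), "fx", "fy", "cx", "cy" (pixels), "k1" (the pictures are not rectified: a ray, as slopes to the right and down, at radius r is drawn at 1 + k1 r^2 times it, then the intrinsics apply), "rvec" (rotation vector, rad) and "tvec" (3), from world to camera coordinates, as OpenCV has them; the wrist camera has in their place "tool_from_camera" (4x4, takes a point from camera to tool coordinates, whose origin is the TCP and whose axes are the tool frame's). Camera axes: x right, y down, z forward; pixel columns grow to the right and rows downward; lengths in mm; the calibration is good to about 2 mm. A picture is of the moment at which its call begins: read the wrist's pose just before it. There is no depth.
- job_done(): hands the job in, once; it reports no verdict.
Trained networks look in a picture, given as the dict that the camera call returned (one of the last four; its "shot" number tells which), for a name from the list of things; names that differ only in an ending like _2 or _b are one class to them, and where a whole thing is asked for, a point or a joint stands for the part that bears it (a point fixed in the world has none). Each returns a list of dicts, best first, with "conf" (0 to 1); they miss things now and then, are a little off and sometimes report something else, mostly with a low value. They report only what shows in the picture. A call takes as long as a camera call. They do not tell look-alikes from the thing itself.
- finder.spot_in(picture, label): "point" ([column, row] in pixels, amid what is visible of it).
- finder.spot_point(picture, label): "point" ([column, row] in pixels: a listed point, or the origin of a listed thing).
The state is a dict: "time_s": time; "qpos": joint angles; "qvel": joint speeds; "effort": joint torques, N m; "ee_pos": TCP position; "ee_rot": TCP orientation; "force": force on the tool from outside, world axes, zero at the start; "torque": the same for the moment, N m; "gripper_width": finger opening in mm.
Only numpy, scipy, OpenCV 4.12 (cv2) and the standard library are available. Lean on these libraries where they do the work, as an engineer would, in place of code of your own. Each camera call takes 0.05 s, during which the arm holds its last target.

## Working session

There is one attempt and no reset: what is moved stays moved. The work goes in short steps, Python scripts to look and compute and a tool call to move; the robot and the scene stay as the last step left them, time stands still between calls to the robot, and variables do not carry over. Pictures are saved under pics/ and viewed, and the job is handed in when it is done.

Besides the shell and the picture viewer there is one more tool, called after "Call:" as name(argument=value, ...), one argument or row to a line, values as JSON. play_rows: Moves the arm, as the interface text tells. Its arguments: {"type":"object","properties":{"motion":{"type":"array","items":{"type":"array","items":{"type":"number"}}},"squeeze":{"type":"number"}},"required":["motion"]}

```bash
ls; mkdir -p pics
cat > h.py <<'E'
import numpy as np, cv2
from workcell import sensors, grab_frame, job_done, finder
from scipy.spatial.transform import Rotation as R
def cam(f, st=None):
    """returns Rwc, origin of the camera in world"""
    if 'rvec' in f:
        Rm=cv2.Rodrigues(np.array(f['rvec'],float))[0]; t=np.array(f['tvec'],float).ravel()
        return Rm.T, -Rm.T@t
    T=np.array(f['tool_from_camera'],float)
    Rt=R.from_euler('xyz',st['ee_rot'],degrees=True).as_matrix()
    return Rt@T[:3,:3], Rt@T[:3,3]+np.array(st['ee_pos'])
def K(f): return np.array([[f['fx'],0,f['cx']],[0,f['fy'],f['cy']],[0,0,1.]])
def p2w(f,px,z,st=None):
    Rw,o=cam(f,st)
    u=cv2.undistortPoints(np.array([[px]],float),K(f),np.array([f['k1'],0,0,0,0]))[0,0]
    d=Rw@np.array([u[0],u[1],1]); return o+d*(z-o[2])/d[2]
def w2p(f,P,st=None):
    Rw,o=cam(f,st); P=np.atleast_2d(np.array(P,float))
    return cv2.projectPoints((P-o)@Rw,np.zeros(3),np.zeros(3),K(f),np.array([f['k1'],0,0,0,0]))[0][:,0]
def save(f,n,crop=None,s=1):
    im=f['img']
    if crop: im=im[crop[1]:crop[3],crop[0]:crop[2]]
    if s!=1: im=cv2.resize(im,None,fx=s,fy=s,interpolation=cv2.INTER_CUBIC)
    cv2.imwrite('pics/'+n+'.png',im)
E
python3 - <<'E'
from h import *
st=sensors.state(); print(st)
for n in ['scene','side']:
    f=grab_frame(n); save(f,n+'0'); print(n,{k:f[k] for k in f if k!='img'})
    for l in ['clamp','cap','button','steel_disc','anvil_top','cross_slot','cap_grip']:
        r=finder.spot_point(f,l); print(l,[(np.round(x['point']).tolist(),round(x['conf'],2)) for x in r])
E
```

```text
pics
{'time_s': 0.0, 'qpos': array([-7.57432915e+01,  1.83503903e+01,  8.97065468e+01, -1.94615513e-03,
        7.20418042e+01, -1.14535156e+00]), 'qvel': array([-0.0106285 ,  0.05272757, -0.02404993, -0.01158376, -0.00044546,
       -0.13353502]), 'effort': array([-1.52289402e-03, -4.12465060e+01, -2.31974548e+01,  7.24281301e-02,
        4.56435978e-02, -1.47277733e-04]), 'ee_pos': array([ 152.58790009, -553.86828618,  213.13184905]), 'ee_rot': array([-90.07181582,  89.90124137, 105.3308459 ]), 'force': array([0.11581795, 0.69809226, 1.17255818]), 'torque': array([-0.02119629,  0.01904057, -0.01400456]), 'gripper_width': 90.9584852202301}
scene {'fx': 443.64772076724034, 'fy': 443.64772076724034, 'cx': 315.6522403031931, 'cy': 202.3025563450286, 'k1': 0.023546309419947658, 'rvec': array([ 0.69832477, -2.62426851,  1.11564994]), 'tvec': array([464.21204716, 293.87553975, 849.90331831]), 'shot': 1}
clamp [([289.0, 253.0], 0.76)]
cap [([432.0, 177.0], 0.87), ([387.0, 230.0], 0.7), ([323.0, 219.0], 0.6)]
button [([349.0, 280.0], 0.43)]
steel_disc [([294.0, 331.0], 0.55)]
anvil_top [([287.0, 234.0], 0.61)]
cross_slot [([288.0, 244.0], 0.89)]
cap_grip [([388.0, 218.0], 0.75), ([432.0, 163.0], 0.73), ([324.0, 200.0], 0.66)]
side {'fx': 364.2996420853375, 'fy': 364.2996420853375, 'cx': 317.4125952024925, 'cy': 198.07634427962182, 'k1': -0.031578008198576715, 'rvec': array([ 2.17063755, -0.65413198,  0.28346549]), 'tvec': array([-519.12821536,  214.39378295,  730.62673944]), 'shot': 2}
clamp [([299.0, 193.0], 0.56)]
cap [([324.0, 218.0], 0.97), ([272.0, 260.0], 0.63), ([329.0, 360.0], 0.55)]
button [([248.0, 211.0], 0.56)]
steel_disc [([233.0, 178.0], 0.47)]
anvil_top [([299.0, 175.0], 0.47)]
cross_slot [([298.0, 184.0], 0.89), ([234.0, 180.0], 0.35)]
cap_grip [([331.0, 342.0], 0.69), ([325.0, 210.0], 0.64), ([273.0, 242.0], 0.55)]
```

View pics/scene0.png

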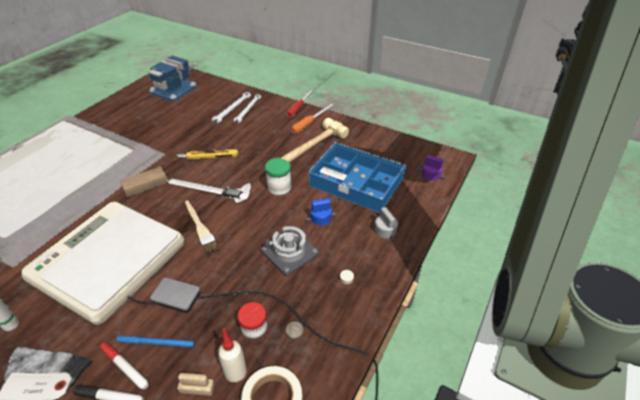

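View pics/side0.png

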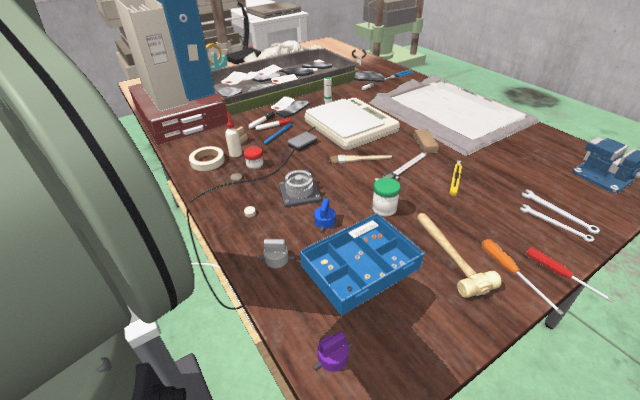

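Run:
```python
from h import *
a=grab_frame('scene'); b=grab_frame('side')
save(a,'scropA',(240,140,480,350),3); save(b,'scropB',(200,150,370,390),2.5)
A=dict(clamp=((289,253),0),anvil=((287,234),55),xs=((288,244),32.5),cap1=((432,177),0),cap2=((387,230),0),cap3=((323,219),0),g2=((388,218),49),g1=((432,163),49),g3=((324,200),49),but=((349,280),0),disc=((294,331),0))
B=dict(clamp=((299,193),0),anvil=((299,175),55),xs=((298,184),32.5),capa=((324,218),0),capb=((272,260),0),capc=((329,360),0),ga=((325,210),49),gb=((273,242),49),gc=((331,342),49),but=((248,211),0),disc=((233,178),0))
for n,f,D in (('scene',a,A),('side',b,B)):
    for k,(p,z) in D.items(): print(n,k,p2w(f,p,z).round(0))
```

```text
scene clamp [584.  41.   0.]
scene anvil [591.  34.  55.]
scene xs [584.  42.  32.]
scene cap1 [ 385. -385.    0.]
scene cap2 [ 414. -139.    0.]
scene cap3 [568. -94.  -0.]
scene g2 [ 414. -132.   49.]
scene g1 [ 393. -381.   49.]
scene g3 [ 575. -111.   49.]
scene but [428.  40.   0.]
scene disc [467. 206.   0.]
side clamp [584.  39.   0.]
side anvil [590.  44.  55.]
side xs [582.  37.  32.]
side capa [584. -84.   0.]
side capb [ 411. -135.    0.]
side capc [ 387. -395.    0.]
side ga [ 572. -107.   49.]
side gb [ 420. -132.   49.]
side gc [ 393. -392.   49.]
side but [436.  49.   0.]
side disc [461. 209.   0.]
```

View pics/scropA.png

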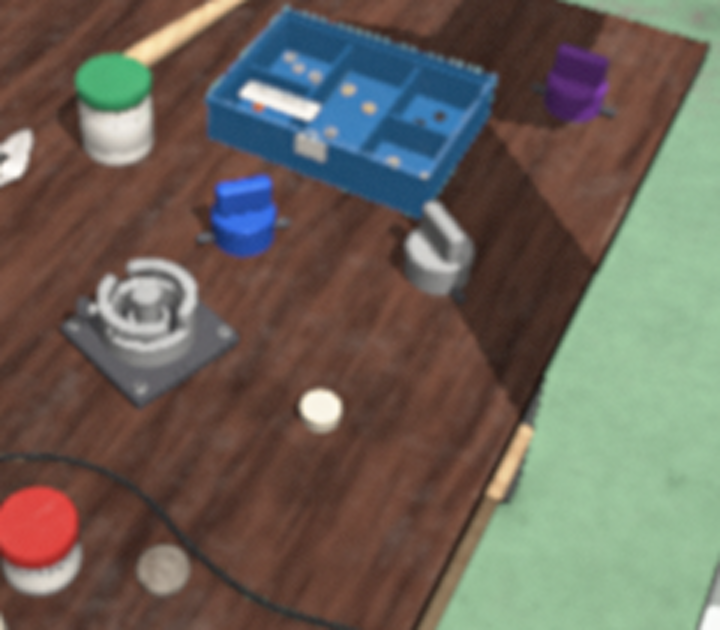

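View pics/scropB.png

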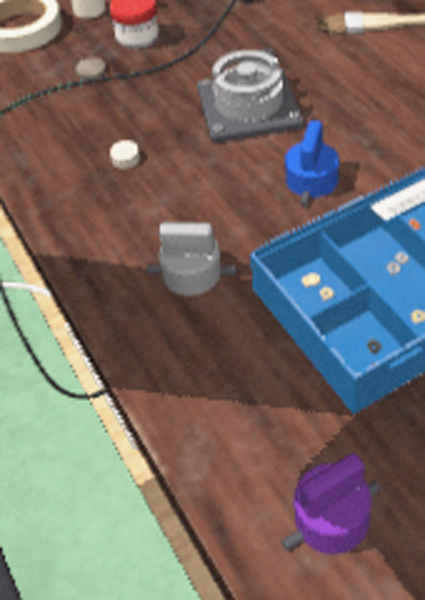

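Run:
```python
from h import *
st=sensors.state(); f=grab_frame('wrist'); print(f['tool_from_camera'].round(2) if hasattr(f['tool_from_camera'],'round') else f['tool_from_camera'],f['fx'],f['k1'])
Rt=R.from_euler('xyz',st['ee_rot'],degrees=True).as_matrix(); print(Rt.round(2)); print(cam(f,st)[1]-st['ee_pos']); save(f,'w0')
```

```text
[[   0.     -0.26    0.97 -170.48]
 [   1.      0.     -0.      0.66]
 [  -0.      0.97    0.26  -72.69]
 [   0.      0.      0.      1.  ]] 316.56846030742634 -0.050065918247611974
[[ 0.    0.27 -0.96]
 [-0.   -0.96 -0.27]
 [-1.    0.   -0.  ]]
[ 70.24481537  18.69171603 170.48101609]
```

Call:
play_rows(
  motion=[
    [0.015, 0.025, 0.0, 0, 1],
    [0.035, 0.055, 0.0, 0, 1],
    [0.053, 0.088, 0, 0, 1],
    [0.072, 0.12, 0, 0, 1],
    [0.09, 0.15, 0, 0, 1],
    [0.11, 0.18, 0, 0, 1],
    [0.127, 0.212, 0, 0, 1],
    [0.145, 0.242, 0, 0, 1],
  ],
)

```text
time_s: 1.62
ee_pos: [298.1, -310.6, 214.1]
ee_rot: [128.0, 90.0, -36.6]
force: [0.1, 0.0, 0.2]
gripper_width: 91.1
```

Call:
play_rows(
  motion=[
    [0.015, 0.031, 0.0, 0, 1],
    [0.033, 0.062, 0.0, 0, 1],
    [0.05, 0.093, 0, 0, 1],
    [0.066, 0.124, 0, 0, 1],
    [0.083, 0.155, 0, 0, 1],
    [0.1, 0.187, 0, 0, 1],
    [0.116, 0.22, 0, 0, 1],
    [0.132, 0.25, 0, 0, 1],
  ],
)

```text
time_s: 2.28
ee_pos: [430.2, -60.4, 214.2]
ee_rot: [158.5, 90.0, -6.0]
force: [0.4, -0.5, -0.6]
gripper_width: 91.0
```

Run:
```python
from h import *
st=sensors.state(); f=grab_frame('wrist'); save(f,'w1'); print(st['time_s'],st['ee_pos'],R.from_euler('xyz',st['ee_rot'],degrees=True).as_matrix().round(3)[:,1])
for l,z in [('clamp',0),('cap',0),('button',0),('anvil_top',55),('cross_slot',32.5),('cap_grip',49)]:
    for x in finder.spot_point(f,l): print(l,np.round(x['point'],1),round(x['conf'],2),p2w(f,x['point'],z,st).round(1))
```

```text
2.2833 [430.1606619  -60.37372153 214.24706975] [ 0.266 -0.964  0.   ]
clamp [268.8  21.9] 0.82 [580.8  41.8   0. ]
cap [377.5 198.7] 0.74 [ 418.8 -137.1    0. ]
cap [388.2  61.7] 0.73 [576.3 -99.2   0. ]
button [245.3 144.9] 0.91 [440.4  37.8   0. ]
cross_slot [266.2   9.1] 0.94 [585.   40.1  32.5]
cap_grip [391.6 211.5] 0.89 [ 419.4 -144.7   49. ]
cap_grip [397.6  48.2] 0.61 [581.2 -97.   49. ]
```

View pics/w1.png

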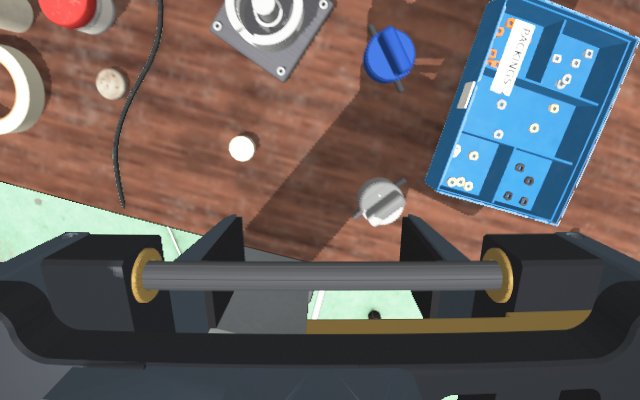

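Run:
```python
from h import *
st=sensors.state(); f=grab_frame('wrist'); save(f,'w1c',(200,0,460,240),3)
im=f['img'].astype(int); g=im.min(2)
m=(g[100:200,200:290]>150).astype(np.uint8); n,l,s,c=cv2.connectedComponentsWithStats(m); i=1+np.argmax(s[1:,4]); px=c[i]+[200,100]; print(px,s[i])
P=p2w(f,px,11,st); print(P)
# reproject
for z in (0,12.5):
    a=np.linspace(0,6.28,200); q=w2p(f,np.c_[P[0]+14.5*np.cos(a),P[1]+14.5*np.sin(a),0*a+z],st); print(q.min(0),q.max(0))
```

```text
[239.41482966 147.44088176] [ 27  35  26  26 499]
[436.4713843  38.4827928  11.       ]
[229.7823307  134.33531995] [253.63466753 158.41893318]
[226.79485311 135.03878681] [251.41570964 159.88644846]
```

View pics/w1c.png

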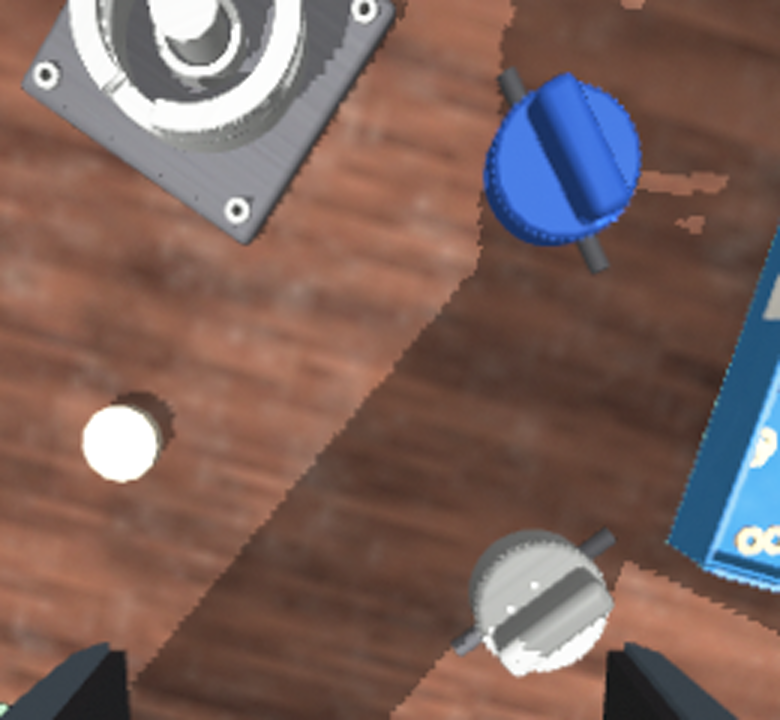

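Call:
play_rows(
  motion=[
    [0.001, 0.02, -0.01, 0, 1],
    [0.002, 0.04, -0.035, 0, 1],
    [0.003, 0.06, -0.06, 0, 1],
    [0.005, 0.08, -0.085, 0, 1],
    [0.006, 0.095, -0.11, 0, 0.8],
    [0.006, 0.099, -0.13, 0, 0.7],
    [0.006, 0.099, -0.14, 0, 0.6],
    [0.006, 0.099, -0.14, 0, 0.6],
  ],
)

```text
time_s: 3.35
ee_pos: [433.7, 35.8, 71.9]
ee_rot: [-9.7, 89.7, -174.4]
force: [0.2, 0.5, 0.2]
gripper_width: 67.8
```

Run:
```python
from h import *
st=sensors.state(); f=grab_frame('wrist'); save(f,'w2'); print(st['ee_pos'],st['gripper_width'])
im=f['img'].astype(int); g=im.min(2)
m=(g>165).astype(np.uint8); n,l,s,c=cv2.connectedComponentsWithStats(m)
for i in range(1,n):
    if s[i,4]>150: print(c[i],s[i],p2w(f,c[i],11.5,st).round(1))
print(finder.spot_in(f,'button'))
for l,z in [('clamp',0),('anvil_top',55),('cross_slot',32.5)]:
    for x in finder.spot_point(f,l): print(l,np.round(x['point'],1),round(x['conf'],2),p2w(f,x['point'],z,st).round(1))
```

```text
[433.72528876  35.8433204   71.93677412] 67.75475901418916
[89.30718954 13.89651416] [ 54   0  62  28 918] [527.2 225.   11.5]
[355.70987802  23.16742406] [ 276    0  177   52 4181] [566.2  48.2  11.5]
[378.75344353   9.88705234] [359   0  46  26 726] [578.2  35.9  11.5]
[113.15822785 106.46950518] [  91   83   46   48 1738] [469.9 200.7  11.5]
[  4.50441176 125.66176471] [  0  85  13  80 680] [435.  283.7  11.5]
[319.0794193  206.00256191] [ 300  187   39   39 1171] [437.3  38.4  11.5]
[137.21052632 270.59774436] [114 268  50   8 266] [343.7 168.3  11.5]
[357.95740365 277.28194726] [224 276 234   3 493] [387.2  -8.1  11.5]
[{'point': [321.1, 205.6], 'conf': 0.56}]
clamp [369.7   4.7] 0.7 [583.3  42.    0. ]
```

View pics/w2.png

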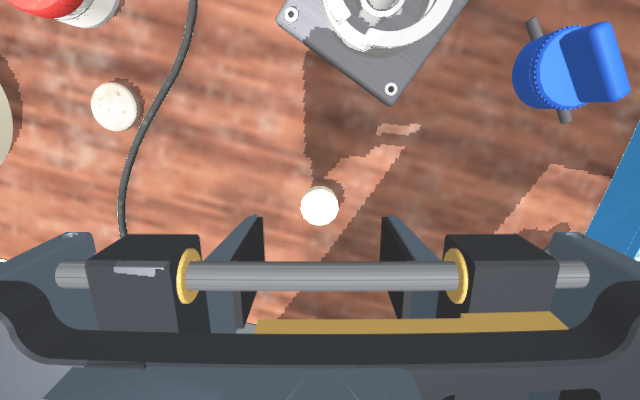

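Call:
play_rows(
  motion=[
    [0.001, 0.0, -0.02, 0, 0.6],
    [0.001, 0.0, -0.045, 0, 0.6],
    [0.001, 0, -0.064, 0, 0.6],
    [0.001, 0, -0.07, 0, 0.6],
    [0.001, 0, -0.071, 0, 0.55],
    [0.001, 0, -0.071, 0, 0.2],
    [0.001, 0, -0.071, 0, 0.2],
    [0.001, 0, -0.071, 0, 0.2],
  ],
  squeeze=8,
)

```text
time_s: 4.27
ee_pos: [437.8, 36.7, 4.1]
ee_rot: [166.2, 89.8, 1.6]
force: [0.0, -0.3, 1.0]
gripper_width: 33.3
```

Call:
play_rows(
  motion=[
    [0, 0, 0, 0, 0.2],
    [0, 0, 0, 0, 0.2],
    [0, 0, 0, 0, 0.2],
    [0, 0, 0, 0, 0.2],
    [0, 0, 0.005, 0, 0.2],
    [0, 0, 0.02, 0, 0.2],
    [0, 0, 0.045, 0, 0.2],
    [0, 0, 0.07, 0, 0.2],
  ],
)

```text
time_s: 4.93
ee_pos: [435.8, 36.6, 73.5]
ee_rot: [-10.1, 89.9, -174.7]
force: [1.0, 0.2, -0.3]
gripper_width: 27.9
```

Run:
```python
from h import *
st=sensors.state(); f=grab_frame('wrist'); save(f,'w3'); print(st['ee_pos'],st['gripper_width'],st['force'])
im=f['img'].astype(int); g=im.min(2)
m=(g>165).astype(np.uint8); n,l,s,c=cv2.connectedComponentsWithStats(m)
for i in range(1,n):
    if s[i,4]>150: print(c[i],s[i],p2w(f,c[i],st['ee_pos'][2]+7,st).round(1))
```

```text
[435.75595754  36.59198571  73.50114659] 27.85945292057481 [ 1.00705047  0.15771658 -0.33894131]
[92.71097046 16.42405063] [ 58   0  60  31 948] [521.8 174.4  80.5]
[356.87654898  25.1524433 ] [ 278    0  177   56 4277] [549.7  50.2  80.5]
[378.54916067  11.90047962] [359   0  47  31 834] [558.   42.   80.5]
[  4.80740741 113.62716049] [  0  87  13  46 405] [463.7 217.6  80.5]
[114.44093567 109.52222222] [  92   86   46   48 1710] [480.6 158.   80.5]
[322.59976034 244.00239664] [ 297  221   51   41 1669] [438.3  36.1  80.5]
[136.58856873 313.02928673] [ 104  288   68   44 2117] [363.6 133.2  80.5]
[506.72473404 303.62765957] [477 289  57  42 752] [429.8 -81.4  80.5]
[489.1516035  396.32361516] [460 393  56   7 343] [ 360.5 -101.6   80.5]
```

View pics/w3.png

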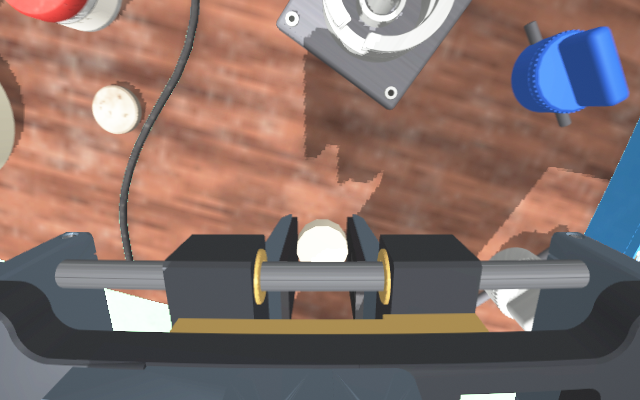

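Call:
play_rows(
  motion=[
    [0.002, 0.0, 0.008, 0, 0.2],
    [0.009, 0.0, 0.02, 0, 0.2],
    [0.02, 0.001, 0.034, 0, 0.2],
    [0.032, 0.002, 0.045, 0, 0.2],
    [0.045, 0.003, 0.05, 0, 0.2],
    [0.055, 0.004, 0.05, 0, 0.2],
    [0.06, 0.004, 0.05, 0, 0.2],
    [0.06, 0.004, 0.05, 0, 0.2],
  ],
)

```text
time_s: 5.65
ee_pos: [497.0, 40.6, 122.1]
ee_rot: [-7.1, 89.9, -171.7]
force: [-0.0, -0.9, -0.9]
gripper_width: 27.7
```

Run:
```python
from h import *
st=sensors.state(); f=grab_frame('wrist'); save(f,'w4',(180,0,460,280),2.8); np.save('w4.npy',f['img']); print(st['time_s'],st['ee_pos'],st['gripper_width'])
for l,z in [('clamp',0),('anvil_top',55),('cross_slot',32.5)]:
    for x in finder.spot_point(f,l): print(l,np.round(x['point'],1),round(x['conf'],2),p2w(f,x['point'],z,st).round(1))
```

```text
5.65 [496.99441024  40.63648565 122.09007253] 27.737082114766796
clamp [349.2  99.9] 0.65 [584.8  39.    0. ]
anvil_top [359.   96.6] 0.89 [585.6  36.7  55. ]
cross_slot [352.3 100.8] 0.87 [582.8  38.7  32.5]
```

View pics/w4.png

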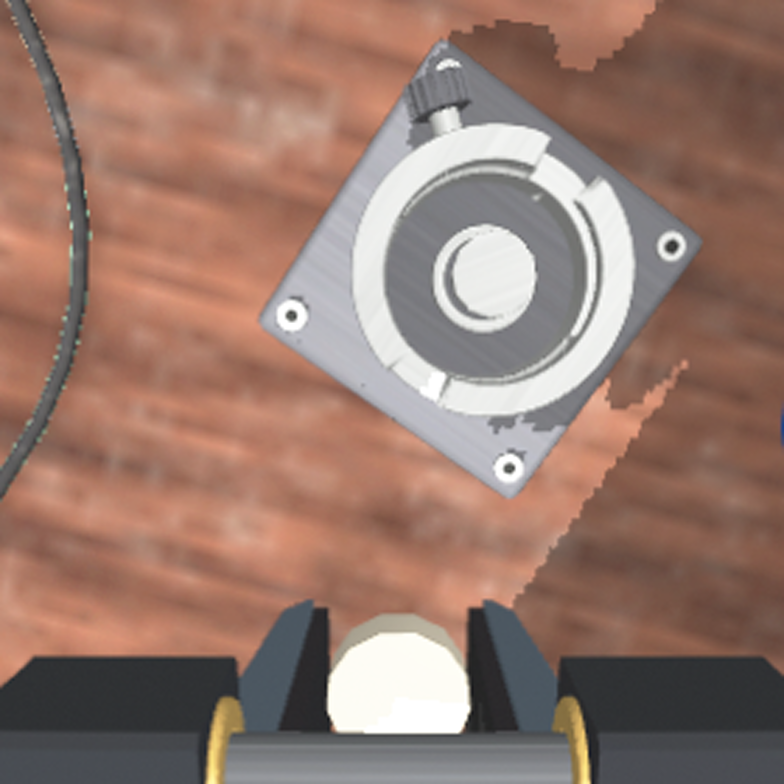

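```bash
cat > fit4.py <<'E'
from h import *
st=sensors.state(); f=grab_frame('wrist'); print(st['ee_pos'])
im=f['img'].copy(); S=4; x0,y0,x1,y1=260,20,440,180
C=np.array([585.0,37.5]); yaw=-20
import sys
if len(sys.argv)>1: C=np.array([float(sys.argv[1]),float(sys.argv[2])]); yaw=float(sys.argv[3])
b=(float(sys.argv[4]),float(sys.argv[5])) if len(sys.argv)>4 else (st['ee_pos'][0],st['ee_pos'][1])
def draw(img,P,col,off,S):
    q=w2p(f,P,st); q=((q-off+0.5)*S-0.5); cv2.polylines(img,[np.round(q*8).astype(int).reshape(-1,1,2)],False,col,1,cv2.LINE_AA,3)
big=cv2.resize(im[y0:y1,x0:x1],None,fx=S,fy=S,interpolation=cv2.INTER_CUBIC)
a=np.linspace(0,2*np.pi,150)
for r,z,c in ((37,52,(0,0,255)),(28.5,52,(0,200,0)),(11,55,(255,0,0))):
    draw(big,np.c_[C[0]+r*np.cos(a),C[1]+r*np.sin(a),0*a+z],c,[x0,y0],S)
y=np.radians(yaw); ux=np.array([np.cos(y),np.sin(y)]); uy=np.array([-ux[1],ux[0]])
for s in(-1,1):
    for w in(-6.15,6.15):
        P=[np.r_[C+s*ux*r+uy*w,52] for r in(28,37)]; draw(big,np.array(P),(255,0,255),[x0,y0],S)
P=[np.r_[C+i*50*ux+j*50*uy,12] for i,j in((1,1),(1,-1),(-1,-1),(-1,1),(1,1))]; draw(big,np.array(P),(0,255,255),[x0,y0],S)
cv2.imwrite('pics/'+sys.argv[-1]+'.png',big)
x0,y0=250,200;big=cv2.resize(im[200:280,250:390],None,fx=5,fy=5,interpolation=cv2.INTER_CUBIC)
for z,c in((st['ee_pos'][2]+9,(0,0,255)),(st['ee_pos'][2]-3.5,(0,200,0))):
    draw(big,np.c_[b[0]+14.5*np.cos(a),b[1]+14.5*np.sin(a),0*a+z],c,[x0,y0],5)
cv2.imwrite('pics/'+sys.argv[-1]+'b.png',big)
E
python3 fit4.py 585 37.5 -20 498 40.5 f1
```

```text
[495.54863953  40.53965541 122.29703945]
```

View pics/f1.png

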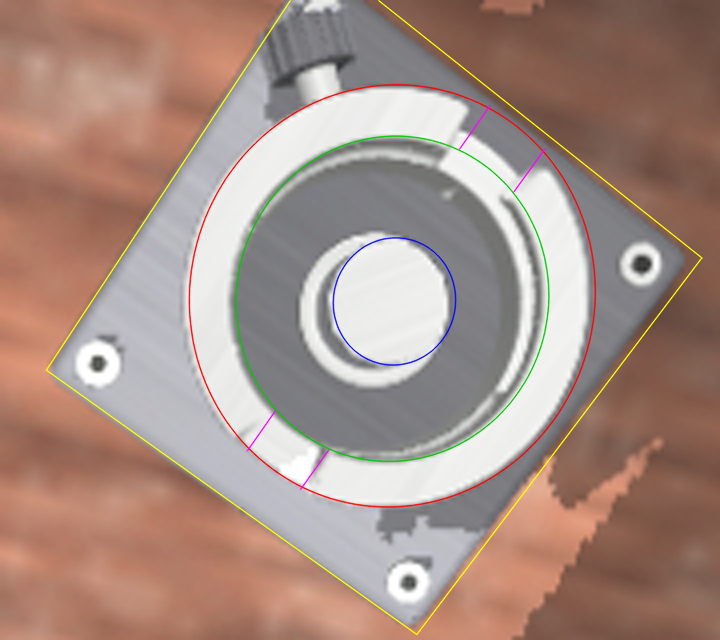

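View pics/f1b.png

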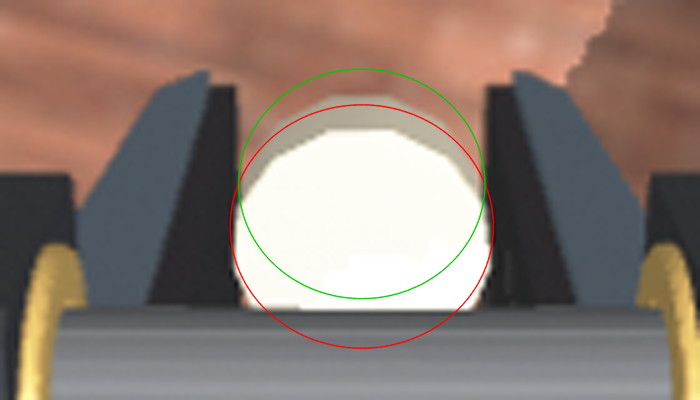

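```bash
sed -i "s/^st=sensors.state(); f=.*/L=[]\nfor i in range(4):\n    L.append(sensors.state()); f=grab_frame('wrist')\nL.append(sensors.state()); st=L[0]; st['ee_pos']=np.mean([s['ee_pos'] for s in L],0); Rm=R.concatenate([R.from_euler('xyz',s['ee_rot'],degrees=True) for s in L]).mean(); st['ee_rot']=Rm.as_euler('xyz',degrees=True); print(Rm.as_matrix().round(4)); print(st['ee_pos'],[s['ee_pos'].round(1) for s in L])/" fit4.py; python3 fit4.py 586 38.1 -21 496.0 40.5 f2
```

```text
[[-8.000e-04  2.656e-01 -9.641e-01]
 [-1.000e-04 -9.641e-01 -2.656e-01]
 [-1.000e+00 -1.000e-04  8.000e-04]]
[496.08437223  40.59359448 122.76445975] [array([496.1,  40.6, 122.8]), array([495.9,  40.6, 122.7]), array([496.1,  40.6, 122.8]), array([496.3,  40.6, 122.9]), array([496.4,  40.6, 123. ])]
```

View pics/f2.png

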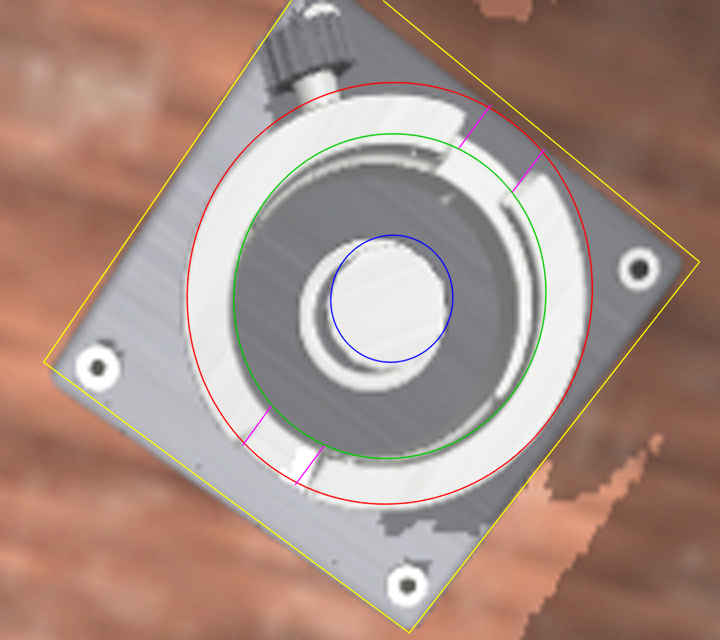

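View pics/f2b.png

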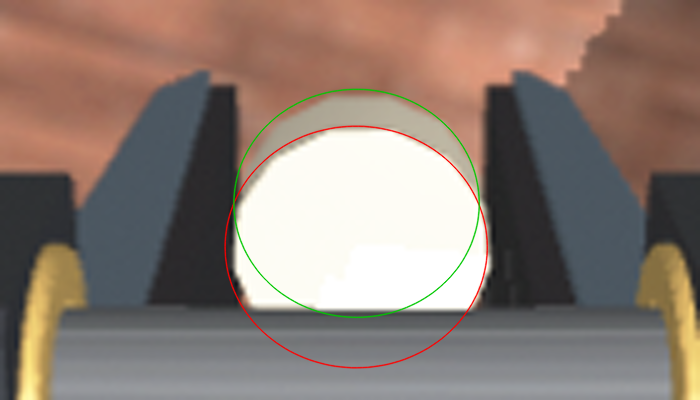

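Call:
play_rows(
  motion=[
    [0.015, 0, 0, 0, 0.2],
    [0.035, -0.001, 0.0, 0, 0.2],
    [0.06, -0.001, 0.0, 0, 0.2],
    [0.08, -0.002, 0, 0, 0.2],
    [0.089, -0.002, -0.01, 0, 0.2],
    [0.089, -0.002, -0.03, 0, 0.2],
    [0.089, -0.002, -0.042, 0, 0.2],
    [0.089, -0.002, -0.045, 0, 0.2],
  ],
)

```text
time_s: 6.77
ee_pos: [583.1, 38.5, 74.8]
ee_rot: [-12.3, 89.6, -176.9]
force: [-0.7, 0.2, -1.1]
gripper_width: 28.0
```

```bash
cat > look.py <<'E'
import sys
from h import *
L=[];
for n in ('wrist','scene','side'):
    L.append(sensors.state()); f=grab_frame(n)
    if n=='wrist':
        save(f,sys.argv[1]+'w',(200,130,440,310),3.3)
    else:
        q=w2p(f,[584.5,38,60])[0].astype(int); save(f,sys.argv[1]+n,(q[0]-45,q[1]-45,q[0]+45,q[1]+45),7); print(n,q)
    np.savez(sys.argv[1]+n,**f,ee_pos=L[-1]['ee_pos'],ee_rot=L[-1]['ee_rot'])
for s in L: print(s['time_s'],s['ee_pos'].round(1),s['force'].round(1))
E
python3 look.py k1
```

```text
scene [288 234]
side [298 175]
6.7667 [583.1  38.5  74.8] [-0.7  0.2 -1.1]
6.8167 [583.5  38.6  75.5] [-0.1 -0.  -0. ]
6.8667 [584.4  38.6  76.8] [-0.1  0.3 -0.2]
```

View pics/k1w.png

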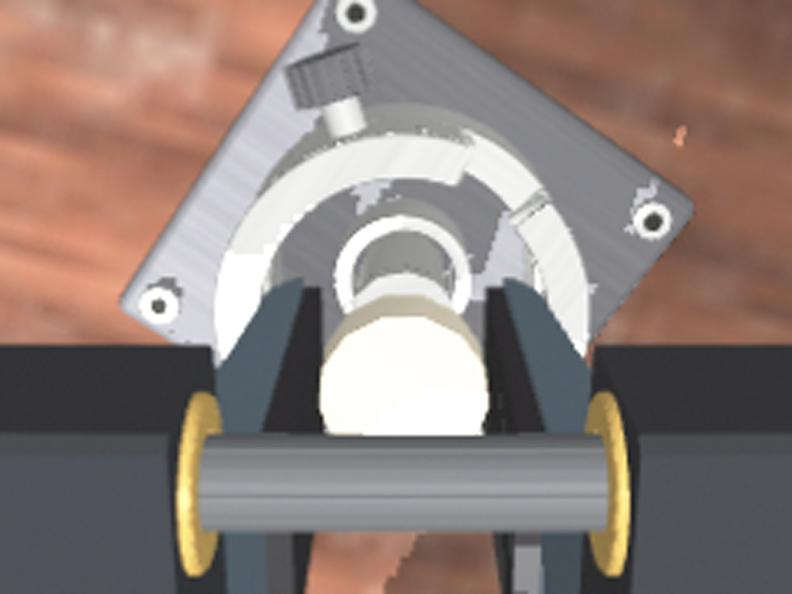

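View pics/k1scene.png

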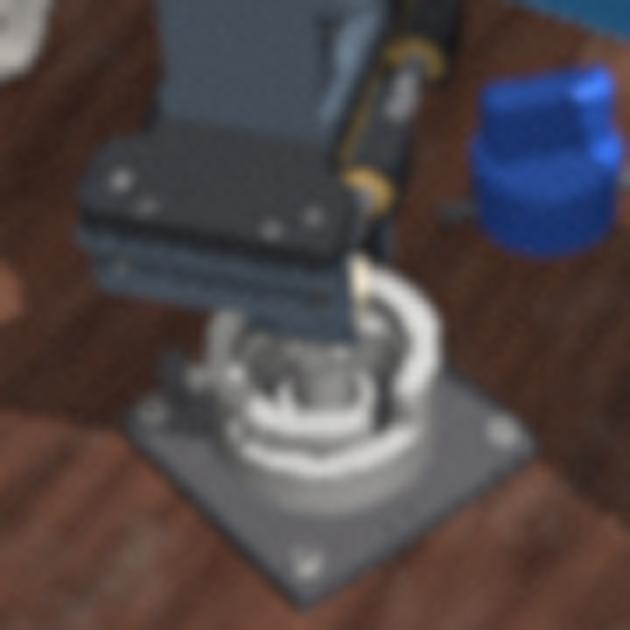

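View pics/k1side.png

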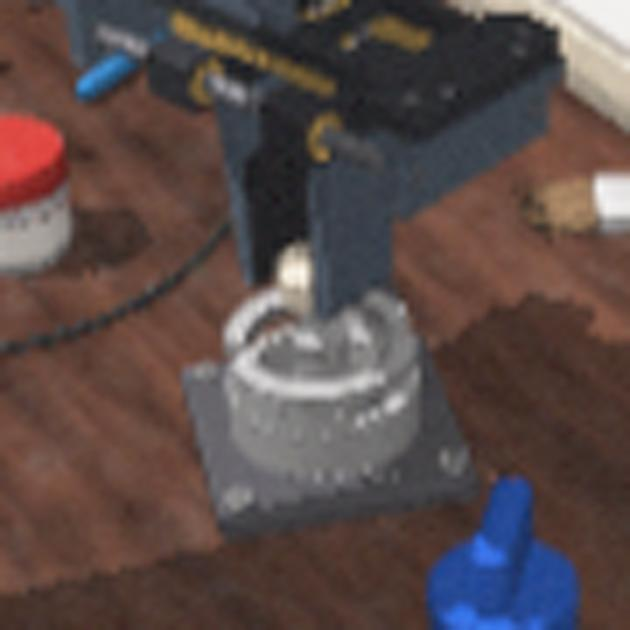

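```bash
cat > ov.py <<'E'
import sys
from h import *
a=np.linspace(0,2*np.pi,200)
d=dict(np.load('k1wrist.npz')); st=dict(ee_pos=np.array([584.9,38.6,77.3]),ee_rot=np.array([0,0,0.]))
f=d; 
Rm=np.array([[0,.2656,-.9641],[0,-.9641,-.2656],[-1,0,0]]); st['ee_rot']=d['ee_rot']; st['ee_pos']=d['ee_pos']
cx,cy,bx,by=map(float,sys.argv[1:5])
x0,y0,S=200,130,3.3
big=cv2.resize(f['img'][130:310,200:440],None,fx=S,fy=S,interpolation=cv2.INTER_CUBIC)
for X,Y,r,z,c in ((cx,cy,37,52,(0,0,255)),(cx,cy,28.5,52,(0,200,0)),(cx,cy,11,55,(255,0,0)),(bx,by,14.5,st['ee_pos'][2]+9,(255,0,255)),(bx,by,14.5,st['ee_pos'][2]-3.5,(255,0,255))):
    q=w2p(f,np.c_[X+r*np.cos(a),Y+r*np.sin(a),0*a+z],st); q=(q-[x0,y0]+.5)*S-.5
    cv2.polylines(big,[np.round(q*8).astype(int).reshape(-1,1,2)],False,c,1,cv2.LINE_AA,3)
cv2.imwrite('pics/'+sys.argv[5]+'.png',big)
E
python3 ov.py 584 38.3 583 38 o1
```

```text
(no output)
```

View pics/o1.png

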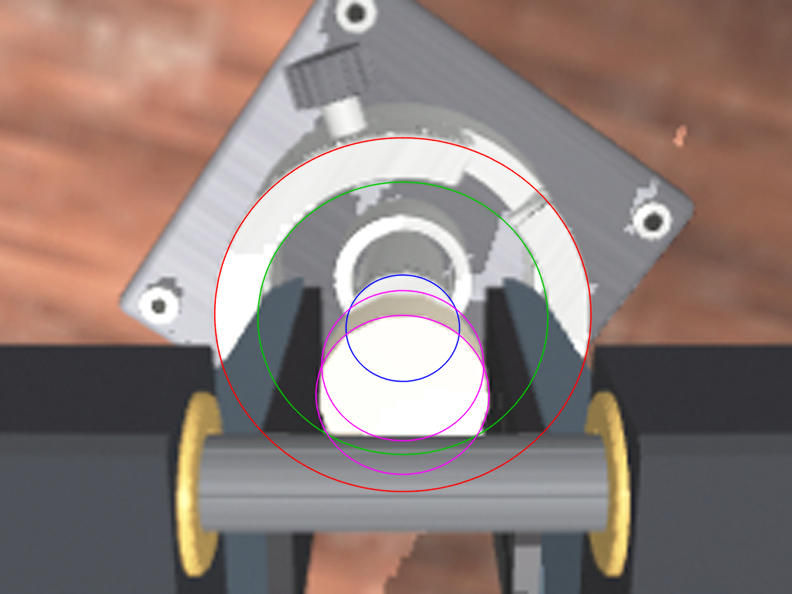

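```bash
python3 look.py k1; python3 ov.py 584 38.3 583 38 o2
```

```text
scene [288 234]
side [298 175]
6.9167 [585.3  38.7  77.8] [0.1 0.  0.1]
6.9667 [585.8  38.7  78.5] [-0.4 -0.2  0.2]
7.0167 [586.1  38.7  78.8] [ 0.8 -0.1  1.1]
```

View pics/o2.png

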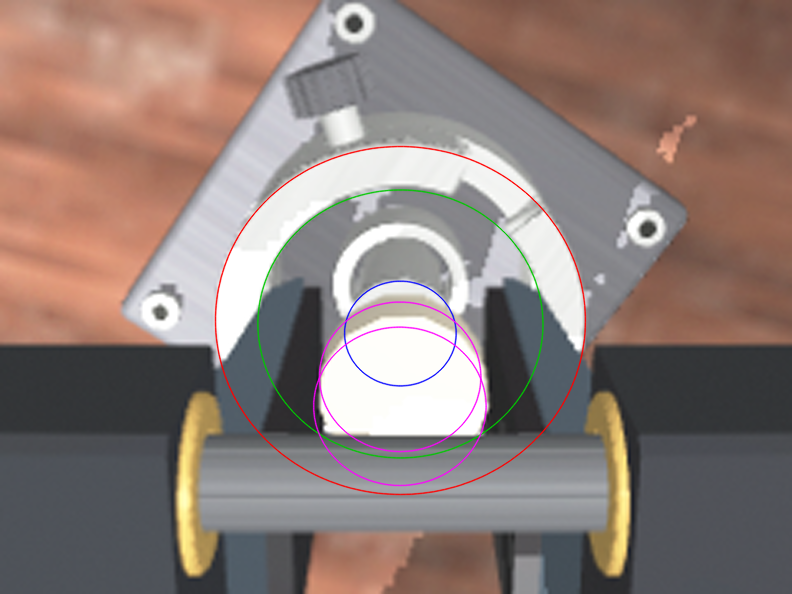

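Call:
play_rows(
  motion=[
    [-0.0014, 0.0006, -0.003, 0, 0.2],
    [-0.0014, 0.0006, -0.007, 0, 0.2],
    [-0.0014, 0.0006, -0.011, 0, 0.2],
    [-0.0014, 0.0006, -0.014, 0, 0.2],
    [-0.0014, 0.0006, -0.016, 0, 0.2],
    [-0.0014, 0.0006, -0.017, 0, 0.2],
    [-0.0014, 0.0006, -0.018, 0, 0.2],
    [-0.0014, 0.0006, -0.018, 0, 0.2],
  ],
)

```text
time_s: 7.73
ee_pos: [584.3, 39.2, 59.8]
ee_rot: [6.9, 90.0, -157.7]
force: [-0.1, 0.4, -0.3]
gripper_width: 28.2
```

```bash
python3 look.py k1; python3 ov.py 584 38.3 584 38 o3
```

```text
scene [288 234]
side [298 175]
7.7333 [584.3  39.2  59.8] [-0.1  0.4 -0.3]
7.7833 [584.4  39.2  59.9] [-0.7  0.2 -0.1]
7.8333 [584.4  39.2  60. ] [ 0.5 -0.3  0.2]
```

View pics/o3.png

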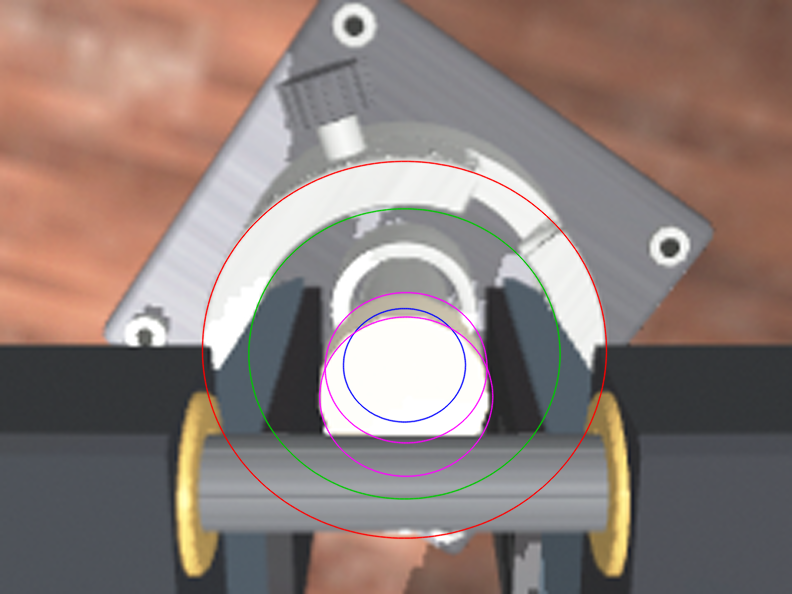

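View pics/k1side.png

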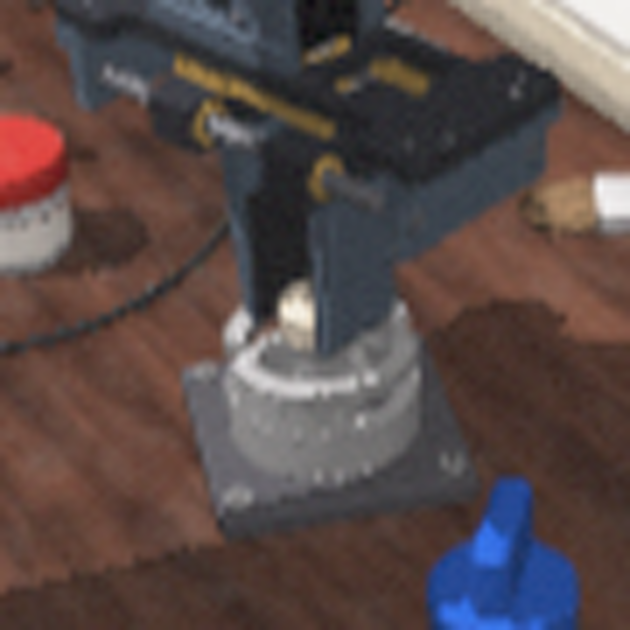

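Call:
play_rows(
  motion=[
    [0, 0, -0.001, 0, 0.2],
    [0, 0, -0.002, 0, 0.2],
    [0, 0, -0.002, 0, 0.2],
    [0, 0, -0.002, 0, 0.2],
    [0, 0, -0.002, 0, 0.2],
    [0, 0, -0.002, 0, 0.2],
    [0, 0, -0.002, 0, 0.2],
    [0, 0, -0.002, 0, 0.2],
  ],
)

```text
time_s: 8.55
ee_pos: [584.6, 39.2, 58.2]
ee_rot: [159.8, 90.0, -4.8]
force: [-0.3, 0.2, 5.1]
gripper_width: 27.7
```

Call:
play_rows(
  motion=[
    [0, 0, 0.0005, 0, 0.25],
    [0, 0, 0.0005, 0, 0.35],
    [0, 0, 0.0005, 0, 0.45],
    [0, 0, 0.0005, 0, 0.5],
    [0, 0, 0.0005, 0, 0.5],
    [0, 0, 0.005, 0, 0.5],
    [0, 0, 0.025, 0, 0.5],
    [0, 0, 0.05, 0, 0.5],
  ],
)

```text
time_s: 9.22
ee_pos: [582.7, 39.1, 106.8]
ee_rot: [-11.7, 89.7, -176.3]
force: [0.3, -0.2, -0.5]
gripper_width: 45.7
```

Call:
play_rows(
  motion=[
    [-0.01, 0, 0.03, 0, 0.5],
    [-0.03, 0, 0.045, 0, 0.5],
    [-0.055, 0, 0.05, 0, 0.6],
    [-0.08, 0, 0.05, 0, 0.7],
    [-0.09, 0, 0.05, 0, 0.8],
    [-0.09, 0, 0.05, 0, 0.8],
    [-0.09, 0, 0.05, 0, 0.8],
    [-0.09, 0, 0.05, 0, 0.8],
  ],
)

```text
time_s: 9.88
ee_pos: [495.8, 39.3, 158.0]
ee_rot: [163.2, 89.9, -1.4]
force: [0.2, 0.9, -0.2]
gripper_width: 72.6
```

```bash
python3 fit4.py 584.3 38.3 -20 496.0 40.5 f3
```

```text
[[ 5.000e-04  2.655e-01 -9.641e-01]
 [-1.000e-04 -9.641e-01 -2.655e-01]
 [-1.000e+00  2.000e-04 -5.000e-04]]
[495.54254736  39.23748647 157.7504402 ] [array([495.5,  39.2, 157.8]), array([495.8,  39.3, 157.8]), array([495.6,  39.3, 157.7]), array([495.4,  39.2, 157.6]), array([495.2,  39.2, 157.6])]
```

View pics/f3.png

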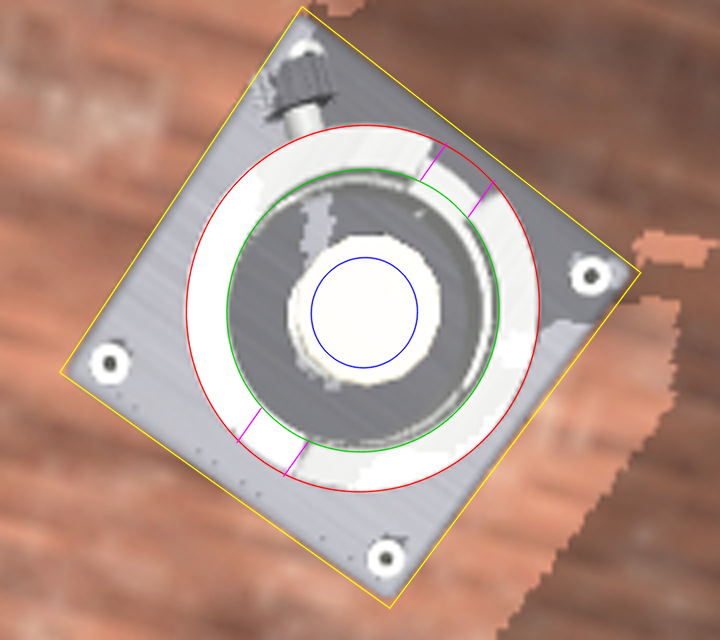

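Run:
```python
from h import *
st=sensors.state(); f=grab_frame('wrist')
big=cv2.resize(f['img'][25:175,260:430],None,fx=4.5,fy=4.5,interpolation=cv2.INTER_CUBIC); cv2.imwrite('pics/c5.png',big)
st['ee_pos']=np.array([495.4,39.2,157.7])
px=lambda c:((np.array(c)+.5)/4-.5)+[260,20]
s=[p2w(f,px(c),12,st)[:2] for c in((110,363),(591,276),(386,559),(305,48))]
print(np.round(s,1)); v=lambda a,b:np.degrees(np.arctan2(*(s[b]-s[a])[::-1]))
print('diag',v(0,1),'edges',v(0,2),v(2,1), 'mid',(s[0]+s[1])/2)
print('button pred',(w2p(f,[584.3,38.3,67.5],st)[0]-[260,20]+.5)*4-.5)
for l,z in [('cross_slot',32.5),('button',55)]:
    for x in finder.spot_point(f,l): print(l,round(x['conf'],2),p2w(f,x['point'],z,st).round(1))
```

```text
[[559.4  91. ]
 [609.8 -14.7]
 [531.6  12.8]
 [639.7  64.9]]
diag -64.52042161620946 edges -109.60638172331423 -19.387146648022863 mid [584.62565976  38.14910779]
button pred [369.61796163 308.52009331]
cross_slot 0.91 [584.4  38.2  32.5]
button 0.7 [586.8  39.   55. ]
```

View pics/c5.png

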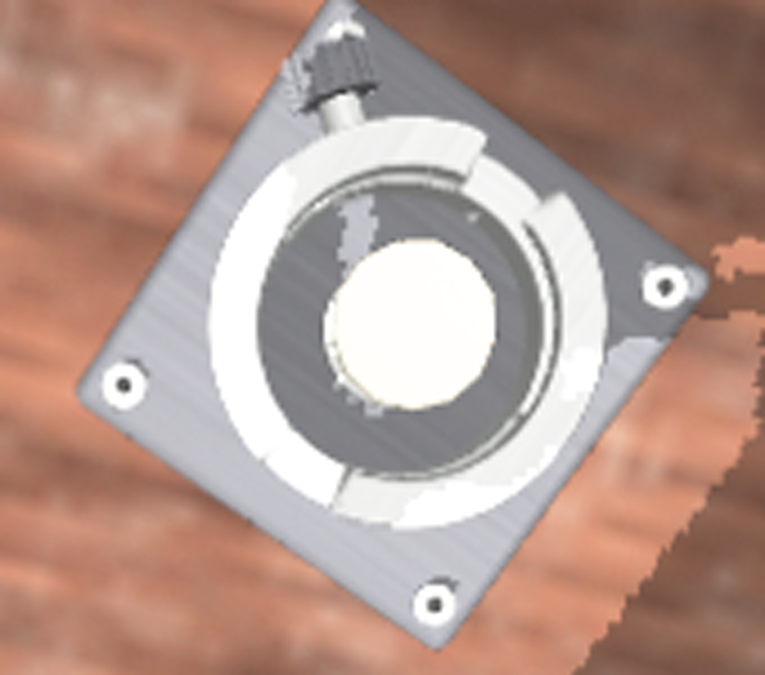

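Call:
play_rows(
  motion=[
    [-0.005, -0.011, 0, 0.12, 0.6],
    [-0.01, -0.022, 0, 0.24, 0.6],
    [-0.015, -0.033, 0, 0.36, 0.6],
    [-0.02, -0.044, 0, 0.48, 0.6],
    [-0.025, -0.055, 0, 0.6, 0.6],
    [-0.03, -0.066, 0, 0.72, 0.6],
    [-0.035, -0.077, 0, 0.84, 0.6],
    [-0.04, -0.088, 0, 0.96, 0.6],
  ],
)

```text
time_s: 10.9
ee_pos: [454.2, -49.3, 158.0]
ee_rot: [101.4, 90.0, -7.9]
force: [0.4, -0.4, 0.2]
gripper_width: 54.4
```

Call:
play_rows(
  motion=[
    [-0.005, -0.011, 0, 0.12, 0.6],
    [-0.01, -0.022, 0, 0.24, 0.6],
    [-0.015, -0.033, 0, 0.36, 0.6],
    [-0.02, -0.044, 0, 0.48, 0.6],
    [-0.025, -0.055, 0, 0.6, 0.6],
    [-0.03, -0.066, 0, 0.72, 0.6],
    [-0.035, -0.077, -0.01, 0.84, 0.6],
    [-0.039, -0.087, -0.02, 0.96, 0.6],
  ],
)

```text
time_s: 11.57
ee_pos: [415.6, -136.6, 138.2]
ee_rot: [34.0, 89.9, -20.3]
force: [-0.3, -0.4, 0.1]
gripper_width: 54.6
```

Call:
play_rows(
  motion=[
    [0, 0, -0.005, 0.1, 0.6],
    [0, 0, -0.01, 0.2, 0.6],
    [0, 0, -0.01, 0.26, 0.6],
    [0, 0, -0.01, 0.26, 0.6],
    [0, 0, -0.01, 0.26, 0.6],
    [0, 0, -0.01, 0.26, 0.6],
    [0, 0, -0.01, 0.26, 0.6],
    [0, 0, -0.01, 0.26, 0.6],
  ],
)

```text
time_s: 12.23
ee_pos: [415.4, -135.7, 128.1]
ee_rot: [34.9, 90.0, -4.8]
force: [-1.1, 0.1, -0.7]
gripper_width: 54.7
```

Run:
```python
from h import *
L=[]
for i in range(4):
    L.append(sensors.state()); f=grab_frame('wrist')
st=L[-1]; st['ee_pos']=np.mean([s['ee_pos'] for s in L],0)
Rm=R.concatenate([R.from_euler('xyz',s['ee_rot'],degrees=True) for s in L]).mean().as_matrix()
print([s['ee_pos'].round(1) for s in L],Rm.round(3),np.degrees(np.arctan2(Rm[1,1],Rm[0,1])),st['qpos'].round(1),st['gripper_width'])
save(f,'cap1'); save(f,'cap1c',(220,110,420,270),4); np.savez('cap1',**f,ee_pos=st['ee_pos'],ee_rot=R.from_matrix(Rm).as_euler('xyz',degrees=True))
for l,z in [('cap',0),('cap_grip',49)]:
    for x in finder.spot_point(f,l): print(l,x['point'],round(x['conf'],2),p2w(f,x['point'],z,st).round(1))
```

```text
[array([ 415.4, -135.7,  128.1]), array([ 415.4, -135.7,  128.1]), array([ 415.4, -135.7,  128.1]), array([ 415.4, -135.7,  128.1])] [[ 0.     0.639  0.769]
 [-0.     0.769 -0.639]
 [-1.     0.     0.   ]] 50.28877845889283 [-19.6  10.6 114.2   0.   55.2 -69.9] 54.216264139289294
cap [132.5, 318.6] 0.71 [ 393.6 -393.6    0. ]
cap [321.4, 194.8] 0.7 [ 418.6 -139.3    0. ]
cap [582.8, 216.6] 0.32 [608.6  53.4   0. ]
cap_grip [325.9, 211.6] 0.63 [ 422.3 -137.5   49. ]
cap_grip [607.5, 223.2] 0.35 [588.4  45.1  49. ]
```

View pics/cap1.png

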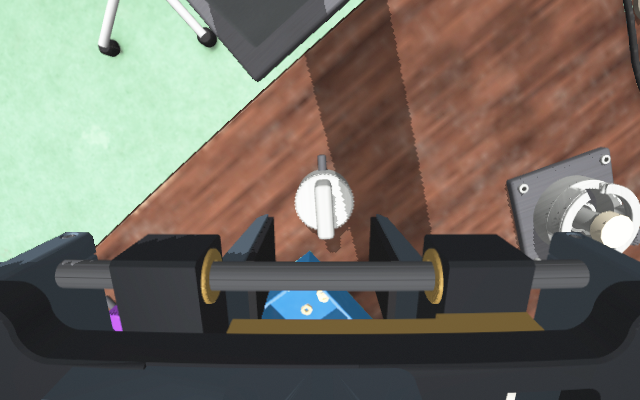

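View pics/cap1c.png

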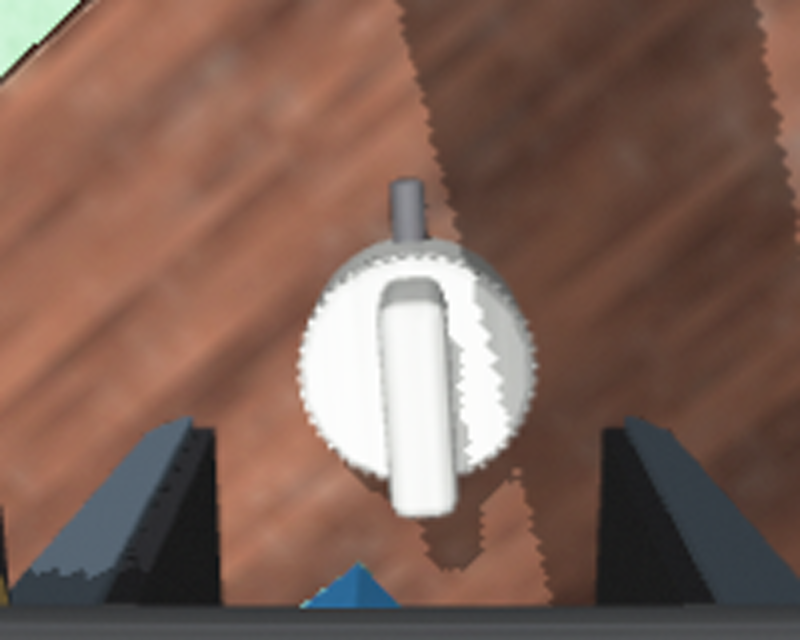

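```bash
cat > ovc.py <<'E'
import sys
from h import *
f=dict(np.load(sys.argv[1]+'.npz')); st=f
X,Y,yaw,z0=map(float,sys.argv[2:6]); x0,y0,x1,y1,S=220,110,420,270,4
big=cv2.resize(f['img'][y0:y1,x0:x1],None,fx=S,fy=S,interpolation=cv2.INTER_CUBIC)
a=np.linspace(0,2*np.pi,200); r=np.radians(yaw); M=np.array([[np.cos(r),-np.sin(r)],[np.sin(r),np.cos(r)]])
def dr(P,c):
    P=np.array(P,float); W=np.c_[P[:,:2]@M.T+[X,Y],P[:,2]+z0]; q=(w2p(f,W,st)-[x0,y0]+.5)*S-.5
    cv2.polylines(big,[np.round(q*8).astype(int).reshape(-1,1,2)],False,c,1,cv2.LINE_AA,3)
dr(np.c_[26*np.cos(a),26*np.sin(a),0*a+30],(0,0,255))
for s in(1,-1): dr([(s*26,4,5),(s*40,4,5),(s*40,-4,5),(s*26,-4,5)],(255,0,255))
dr([(23,7,60),(-23,7,60),(-23,-7,60),(23,-7,60),(23,7,60)],(255,0,0))
cv2.imwrite('pics/'+sys.argv[6]+'.png',big)
E
python3 ovc.py cap1 418.5 -138 -39.7 0 oc1
```

```text
(no output)
```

View pics/oc1.png

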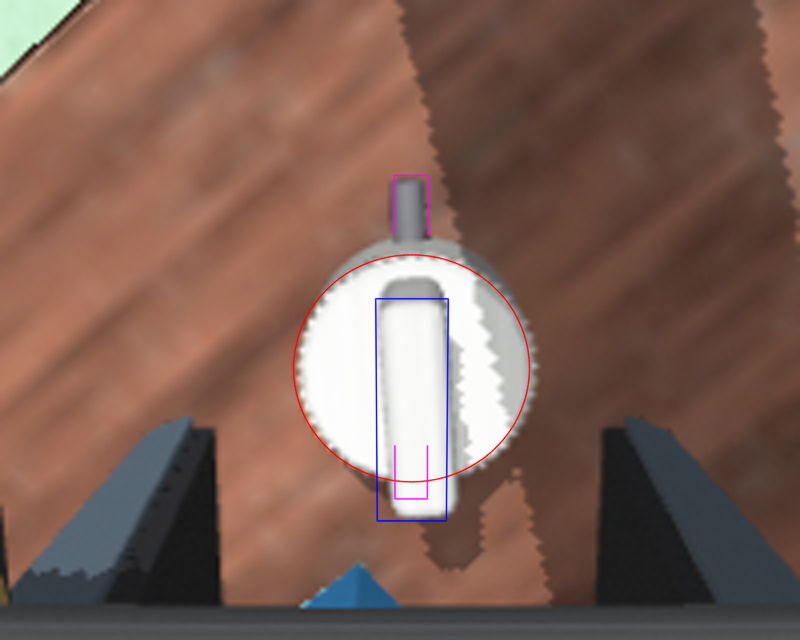

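```bash
python3 ovc.py cap1 419 -137.2 -36.5 0 oc2
```

```text
(no output)
```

View pics/oc2.png

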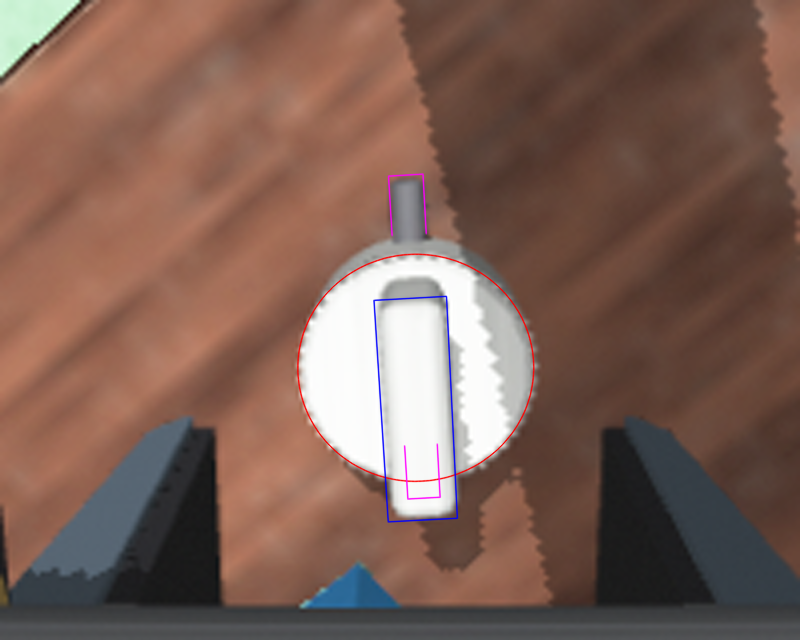

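Call:
play_rows(
  motion=[
    [0.0037, -0.0015, -0.01, 0.056, 0.5],
    [0.0037, -0.0015, -0.03, 0.056, 0.5],
    [0.0037, -0.0015, -0.055, 0.056, 0.5],
    [0.0037, -0.0015, -0.075, 0.056, 0.5],
    [0.0037, -0.0015, -0.088, 0.056, 0.5],
    [0.0037, -0.0015, -0.094, 0.056, 0.5],
    [0.0037, -0.0015, -0.0965, 0.056, 0.4],
    [0.0037, -0.0015, -0.0965, 0.056, 0.3],
  ],
  squeeze=40,
)

```text
time_s: 13.2
ee_pos: [419.1, -137.3, 31.4]
ee_rot: [173.8, 90.0, 137.3]
force: [1.6, -0.1, 0.1]
gripper_width: 35.4
```

Call:
play_rows(
  motion=[
    [0, 0, 0, 0, 0.2],
    [0, 0, 0, 0, 0.15],
    [0, 0, 0, 0, 0.1],
    [0, 0, 0, 0, 0.05],
    [0, 0, 0, 0, 0.05],
    [0, 0, 0, 0, 0.05],
    [0, 0, 0, 0, 0.05],
    [0, 0, 0, 0, 0.05],
  ],
)

```text
time_s: 13.87
ee_pos: [419.7, -137.5, 32.2]
ee_rot: [20.9, 89.9, -15.6]
force: [0.1, 0.9, 6.1]
gripper_width: 14.1
```

Call:
play_rows(
  motion=[
    [0, 0, 0.005, 0, 0.05],
    [0, 0, 0.02, 0, 0.05],
    [0, 0, 0.045, 0, 0.05],
    [0.01, 0.01, 0.07, 0, 0.05],
    [0.03, 0.03, 0.085, 0, 0.05],
    [0.05, 0.053, 0.092, 0.05, 0.05],
    [0.07, 0.075, 0.093, 0.1, 0.05],
    [0.09, 0.095, 0.093, 0.15, 0.05],
  ],
  squeeze=60,
)

```text
time_s: 14.53
ee_pos: [509.6, -41.0, 125.2]
ee_rot: [30.8, 90.0, 3.0]
force: [0.1, 0.1, -2.3]
gripper_width: 13.8
```

Call:
play_rows(
  motion=[
    [0.02, 0.021, 0, 0.05, 0.05],
    [0.04, 0.043, 0, 0.1, 0.05],
    [0.058, 0.062, 0, 0.147, 0.05],
    [0.07, 0.075, 0, 0.147, 0.05],
    [0.075, 0.0805, 0, 0.147, 0.05],
    [0.075, 0.0805, 0, 0.147, 0.05],
    [0.075, 0.0805, 0, 0.147, 0.05],
    [0.075, 0.0805, 0, 0.147, 0.05],
  ],
)

```text
time_s: 15.2
ee_pos: [582.7, 37.3, 124.2]
ee_rot: [-147.4, 89.9, -166.9]
force: [-0.7, -0.1, -1.4]
gripper_width: 14.0
```

```bash
cat > ov6.py <<'E'
import sys
from h import *
# args: tag fresh cx cy cyaw capx capy capyaw capz out
tag=sys.argv[1]
if sys.argv[2]=='1':
    L=[]
    for i in range(3):
        L.append(sensors.state()); f=grab_frame('wrist')
    st=L[-1]; Rm=R.from_euler('xyz',st['ee_rot'],degrees=True).as_matrix()
    print([s['ee_pos'].round(1) for s in L],'toolz tilt',Rm[:,0].round(4),'yaw',np.degrees(np.arctan2(Rm[1,1],Rm[0,1])).round(2),st['gripper_width'],st['force'].round(1),st['time_s'],st['qpos'].round(1))
    np.savez(tag,**f,ee_pos=st['ee_pos'],ee_rot=st['ee_rot'])
f=dict(np.load(tag+'.npz')); st=f
cx,cy,cyaw,X,Y,yaw,z0=map(float,sys.argv[3:10]); x0,y0,x1,y1,S=210,90,430,270,3.6
big=cv2.resize(f['img'][y0:y1,x0:x1],None,fx=S,fy=S,interpolation=cv2.INTER_CUBIC); cv2.imwrite('pics/'+sys.argv[10]+'r.png',big)
a=np.linspace(0,2*np.pi,200)
def dr(P,c,T):
    r=np.radians(T[2]); M=np.array([[np.cos(r),-np.sin(r)],[np.sin(r),np.cos(r)]])
    P=np.array(P,float); W=np.c_[P[:,:2]@M.T+T[:2],P[:,2]+T[3]]; q=(w2p(f,W,st)-[x0,y0]+.5)*S-.5
    cv2.polylines(big,[np.round(q*8).astype(int).reshape(-1,1,2)],False,c,1,cv2.LINE_AA,3)
C=(cx,cy,cyaw,0); P=(X,Y,yaw,z0)
dr(np.c_[37*np.cos(a),37*np.sin(a),0*a+52],(0,0,255),C); dr(np.c_[28.5*np.cos(a),28.5*np.sin(a),0*a+52],(0,200,0),C)
for s in(1,-1):
    for w in(1,-1): dr([(s*28,w*6.15,52),(s*37,w*6.15,52)],(255,0,255),C)
dr([(50,50,12),(-50,50,12),(-50,-50,12),(50,-50,12),(50,50,12)],(0,255,255),C)
dr(np.c_[26*np.cos(a),26*np.sin(a),0*a+30],(0,128,255),P); dr(np.c_[26*np.cos(a),26*np.sin(a),0*a],(0,128,255),P)
for s in(1,-1): dr([(s*26,4,5),(s*40,4,5),(s*40,-4,5),(s*26,-4,5)],(255,255,0),P)
dr([(23,7,60),(-23,7,60),(-23,-7,60),(23,-7,60),(23,7,60)],(255,0,0),P)
cv2.imwrite('pics/'+sys.argv[10]+'.png',big)
E
python3 ov6.py h1 1 584.3 38.3 -19.5 584.3 38.3 -19.5 93 h1
```

```text
[array([582.7,  37.3, 124.2]), array([582.9,  37.2, 124.4]), array([583.1,  37.3, 124.5])] toolz tilt [-8.e-04 -2.e-04 -1.e+00] yaw 70.47 13.745374500203539 [ 0.5 -0.3 -3.1] 15.3 [  2.5  23.1  96.   -0.   61.  -67.9]
```

View pics/h1.png

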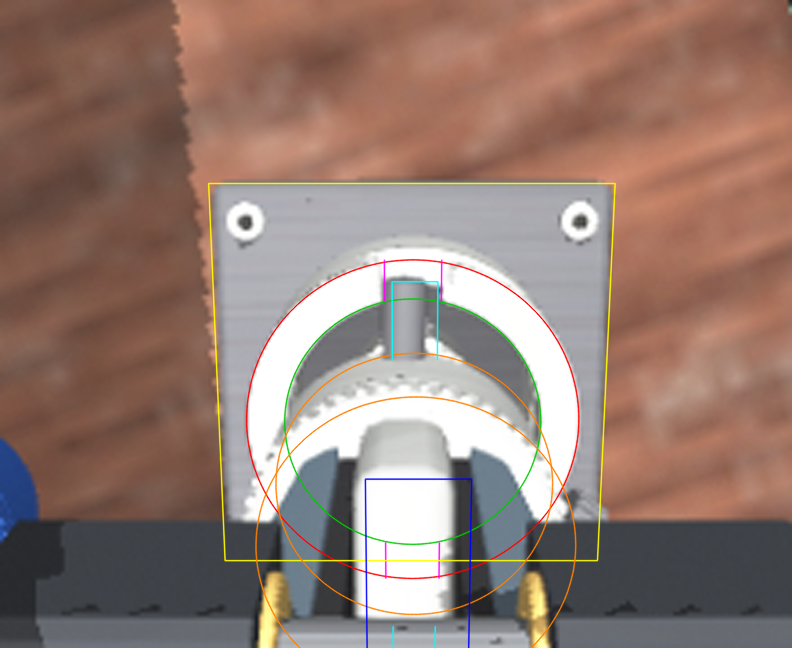

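View pics/h1r.png

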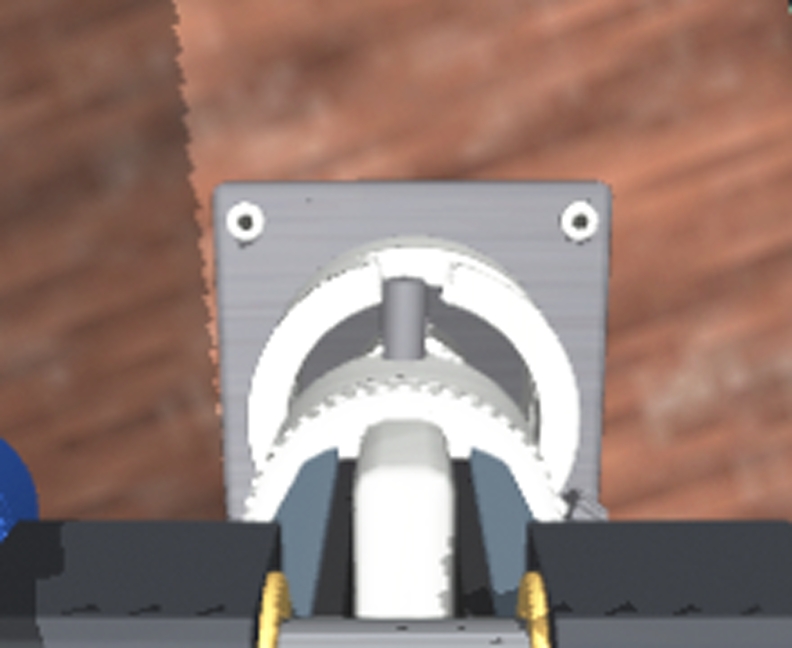

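```bash
python3 ov6.py h2 1 584.3 38.3 -19.5 583.3 37 -19.5 93 h2
```

```text
[array([583.3,  37.3, 124.6]), array([583.5,  37.5, 124.7]), array([583.6,  37.6, 124.7])] toolz tilt [ 0. -0. -1.] yaw 70.48 13.373979881793067 [ 0.8 -0.3 -1.1] 15.45 [  2.6  23.1  95.9  -0.   61.  -67.9]
```

View pics/h2.png

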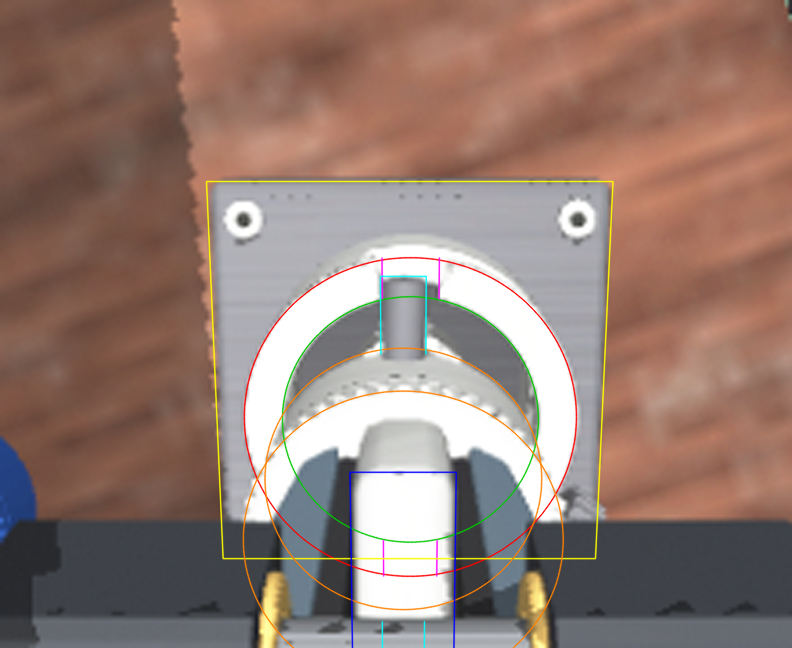

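Call:
play_rows(
  motion=[
    [0.0002, 0.0006, -0.008, 0, 0.05],
    [0.0002, 0.0006, -0.016, 0, 0.05],
    [0.0002, 0.0006, -0.024, 0, 0.05],
    [0.0002, 0.0006, -0.03, 0, 0.05],
    [0.0002, 0.0006, -0.034, 0, 0.05],
    [0.0002, 0.0006, -0.035, 0, 0.05],
    [0.0002, 0.0006, -0.035, 0, 0.05],
    [0.0002, 0.0006, -0.035, 0, 0.05],
  ],
)

```text
time_s: 16.17
ee_pos: [584.4, 38.9, 89.6]
ee_rot: [35.7, 90.0, 16.2]
force: [-1.2, -0.3, -1.5]
gripper_width: 13.6
```

```bash
python3 ov6.py h3 1 584.3 38.3 -19.5 584.3 38.3 -19.5 58.3 h3
```

```text
[array([584.4,  38.9,  89.6]), array([584.5,  38.9,  89.8]), array([584.6,  38.9,  89.9])] toolz tilt [ 1.e-03  2.e-04 -1.e+00] yaw 70.53 13.813952664249033 [ 0.3 -0.  -1.6] 16.2667 [  2.7  25.1  98.3   0.   56.5 -67.9]
```

View pics/h3.png

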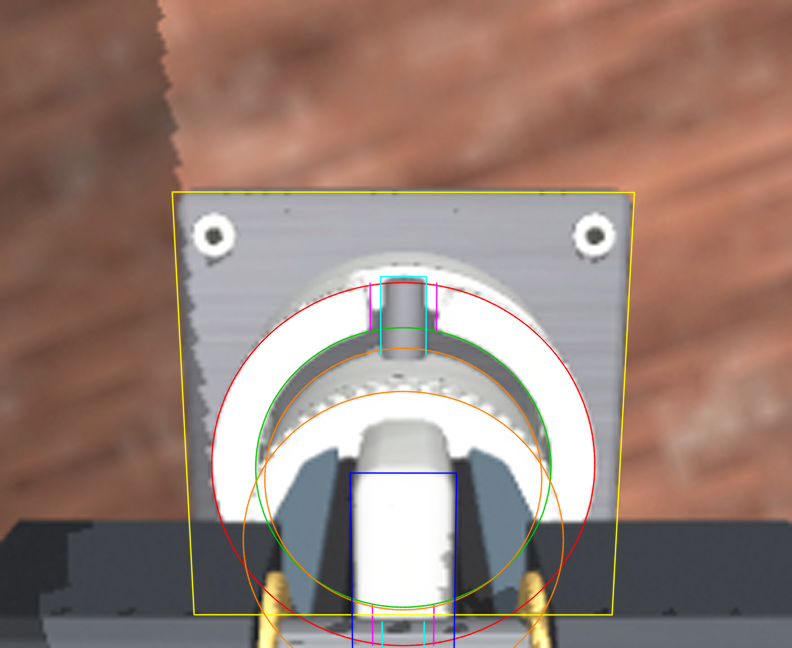

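View pics/h3r.png

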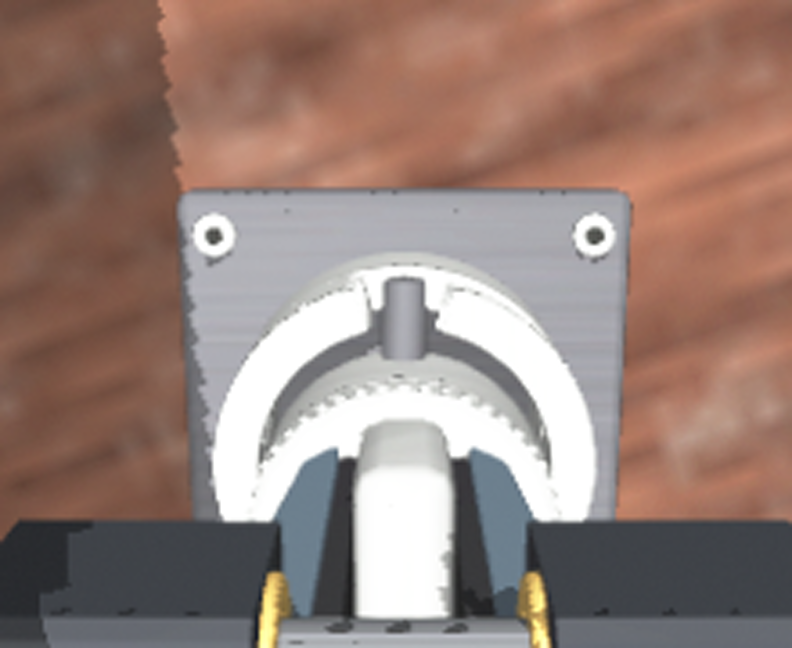

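Call:
play_rows(
  motion=[
    [0, 0, -0.003, 0, 0.05],
    [0, 0, -0.006, 0, 0.05],
    [0, 0, -0.009, 0, 0.05],
    [0, 0, -0.012, 0, 0.05],
    [0, 0, -0.014, 0, 0.05],
    [0, 0, -0.016, 0, 0.05],
    [0, 0, -0.016, 0, 0.05],
    [0, 0, -0.016, 0, 0.05],
  ],
)

```text
time_s: 16.98
ee_pos: [584.1, 38.8, 74.0]
ee_rot: [70.8, 90.0, 51.3]
force: [-3.1, 0.4, 4.8]
gripper_width: 13.8
```

Call:
play_rows(
  motion=[
    [0, 0, -0.002, 0, 0.05],
    [0, 0, -0.004, 0, 0.05],
    [0, 0, -0.006, 0, 0.05],
    [0, 0, -0.008, 0, 0.05],
    [0, 0, -0.01, 0, 0.05],
    [0, 0, -0.0105, 0, 0.05],
    [0, 0, -0.0105, 0, 0.05],
    [0, 0, -0.0105, 0, 0.05],
  ],
)

```text
time_s: 17.65
ee_pos: [584.2, 38.8, 64.7]
ee_rot: [24.9, 90.0, 5.5]
force: [-5.0, -0.3, 11.9]
gripper_width: 13.3
```

```bash
python3 ov6.py h4 1 584.3 38.3 -19.5 584.3 38.3 -19.5 31.9 h4; python3 look.py k2
```

```text
[array([584.2,  38.8,  64.7]), array([584.2,  38.8,  64.7]), array([584.2,  38.8,  64.8])] toolz tilt [ 7.e-04  1.e-04 -1.e+00] yaw 70.53 13.877922958072253 [-4.3 -0.6 10.5] 17.75 [  2.7  26.6 100.    0.   53.4 -67.9]
scene [288 234]
side [298 175]
17.8 [584.2  38.8  64.8] [-3.8  0.  11.6]
17.85 [584.2  38.8  64.8] [-3.9  0.  11.2]
17.9 [584.2  38.8  64.8] [-3.9  0.  11.2]
```

View pics/h4r.png

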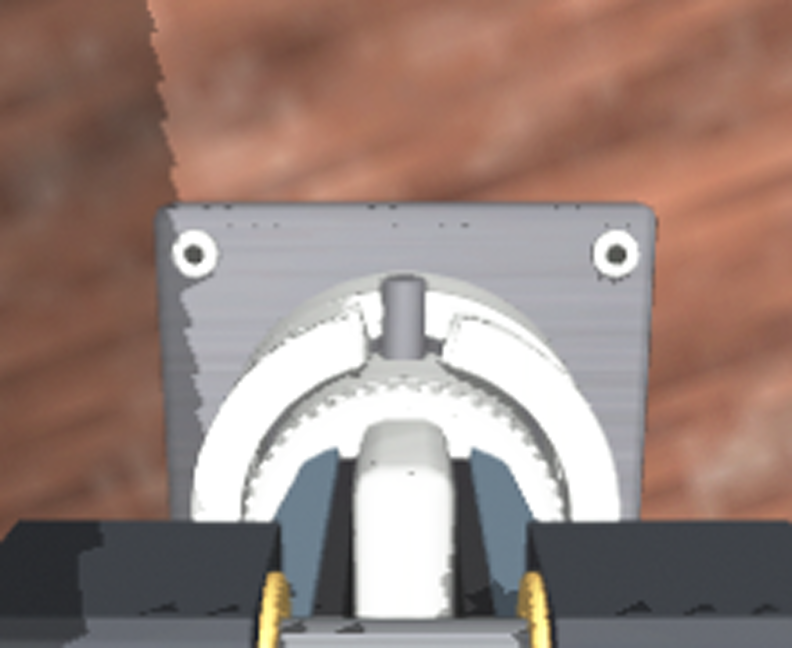

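View pics/k2side.png

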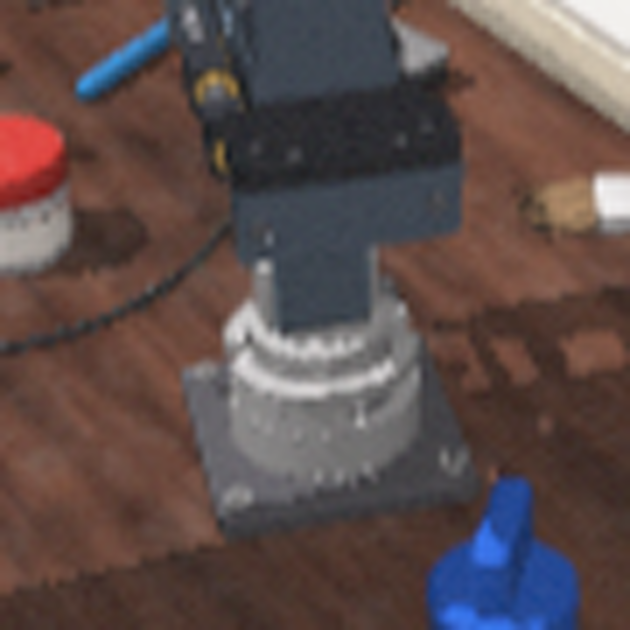

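Call:
play_rows(
  motion=[
    [-0.0003, 0, -0.0005, 0, 0.05],
    [-0.0005, 0, -0.001, 0, 0.05],
    [-0.0005, 0, -0.0015, 0, 0.05],
    [-0.0005, 0, -0.002, 0, 0.05],
    [-0.0005, 0, -0.0025, 0, 0.05],
    [-0.0005, 0, -0.003, 0, 0.05],
    [-0.0005, 0, -0.003, 0, 0.05],
    [-0.0005, 0, -0.003, 0, 0.05],
  ],
)

```text
time_s: 18.62
ee_pos: [584.2, 38.8, 63.5]
ee_rot: [22.5, 89.9, 3.1]
force: [-6.4, -0.9, 20.7]
gripper_width: 13.6
```

Call:
play_rows(
  motion=[
    [0, 0, 0.0005, 0, 0.05],
    [0, 0, 0.001, -0.05, 0.05],
    [0, 0, 0.001, -0.12, 0.05],
    [0, 0, 0.001, -0.19, 0.05],
    [0, 0, 0.001, -0.26, 0.05],
    [0, 0, 0.001, -0.33, 0.05],
    [0, 0, 0.001, -0.4, 0.05],
    [0, 0, 0.001, -0.45, 0.05],
  ],
)

```text
time_s: 19.28
ee_pos: [585.9, 38.8, 63.8]
ee_rot: [45.7, 89.7, 0.3]
force: [-1.7, -1.5, 12.7]
gripper_width: 13.6
```

```bash
python3 ov6.py h5 1 584.3 38.3 -19.5 584.3 38.3 -45.3 31.9 h5; python3 -c "
from h import *
s=sensors.state();print(s['torque'],s['force'])"
```

```text
[array([585.9,  38.8,  63.8]), array([585.9,  38.8,  63.7]), array([585.9,  38.8,  63.8])] toolz tilt [ 6.e-03  1.e-04 -1.e+00] yaw 44.7 13.856047296269958 [-1.  -1.3 13.9] 19.3833 [  2.7  26.7 100.   -0.   52.9 -42. ]
[-0.1052972   0.1782594  -0.05714056] [-0.87104967  0.03964257 13.41665632]
```

View pics/h5.png

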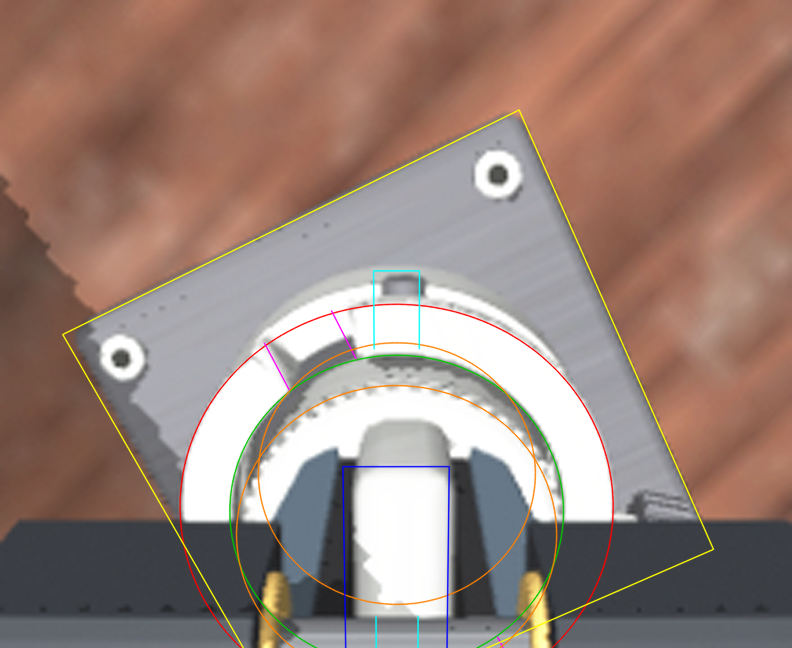

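Call:
play_rows(
  motion=[
    [-0.0005, 0, 0, -0.07, 0.05],
    [-0.001, 0, 0, -0.14, 0.05],
    [-0.0015, 0, 0, -0.21, 0.05],
    [-0.0015, 0, 0, -0.28, 0.05],
    [-0.0015, 0, 0, -0.35, 0.05],
    [-0.0015, 0, 0, -0.42, 0.05],
    [-0.0015, 0, 0, -0.49, 0.05],
    [-0.0015, 0, 0, -0.56, 0.05],
  ],
)

```text
time_s: 20.1
ee_pos: [585.2, 38.9, 63.9]
ee_rot: [79.1, 89.6, 1.6]
force: [1.3, -0.3, 12.8]
gripper_width: 13.6
```

```bash
cat > s.py <<'E'
from h import *
s=sensors.state(); Rm=R.from_euler('xyz',s['ee_rot'],degrees=True).as_matrix()
print(s['time_s'],s['ee_pos'].round(1),'F',s['force'].round(1),'T',s['torque'].round(2),'yaw',np.degrees(np.arctan2(Rm[1,1],Rm[0,1])).round(2),'tilt',Rm[:2,0].round(4))
E
python3 s.py
```

```text
20.1 [585.2  38.9  63.9] F [ 1.3 -0.3 12.8] T [ 0.   -0.05  0.06] yaw 12.48 tilt [0.0077 0.0002]
```

Call:
play_rows(
  motion=[
    [-0.0003, 0, 0, -0.06, 0.05],
    [-0.0005, 0, 0, -0.12, 0.05],
    [-0.0007, 0, 0, -0.18, 0.05],
    [-0.0007, 0, 0, -0.24, 0.05],
    [-0.0007, 0, 0, -0.3, 0.05],
    [-0.0007, 0, 0, -0.34, 0.05],
    [-0.0007, 0, 0, -0.37, 0.05],
    [-0.0007, 0, 0, -0.39, 0.05],
  ],
)

```text
time_s: 20.77
ee_pos: [584.5, 38.9, 63.8]
ee_rot: [101.5, 89.6, 1.8]
force: [-1.0, 0.7, 12.9]
gripper_width: 13.7
```

```bash
python3 s.py
```

```text
20.7667 [584.5  38.9  63.8] F [-1.   0.7 12.9] T [0.08 0.04 0.2 ] yaw -9.74 tilt [0.0077 0.0002]
```

Call:
play_rows(
  motion=[
    [0, 0, -0.0005, -0.015, 0.05],
    [0, 0, -0.001, -0.03, 0.05],
    [0, 0, -0.0015, -0.04, 0.05],
    [0, 0, -0.002, -0.05, 0.05],
    [0, 0, -0.0025, -0.06, 0.05],
    [0, 0, -0.0025, -0.07, 0.05],
    [0, 0, -0.0025, -0.07, 0.05],
    [0, 0, -0.0025, -0.07, 0.05],
  ],
)

```text
time_s: 21.43
ee_pos: [584.3, 39.0, 63.6]
ee_rot: [95.4, 89.5, -7.9]
force: [-4.5, 1.3, 26.7]
gripper_width: 13.6
```

```bash
python3 s.py; python3 ov6.py h6 1 584.3 38.3 -19.5 584.3 38.3 -99.5 31.9 h6; python3 s.py
```

```text
21.4333 [584.3  39.   63.6] F [-4.5  1.3 26.7] T [0.28 0.92 1.8 ] yaw -13.3 tilt [ 0.0082 -0.0011]
[array([584.3,  39. ,  63.6]), array([584.3,  39.1,  63.6]), array([584.2,  39.1,  63.6])] toolz tilt [ 0.0081 -0.0011 -1.    ] yaw -13.3 14.139924008592413 [-4.4  0.5 26.3] 21.5333 [ 2.700e+00  2.650e+01  1.004e+02 -1.000e-01  5.260e+01  1.610e+01]
21.5833 [584.3  39.   63.6] F [-4.7  0.5 25.9] T [0.21 0.89 1.83] yaw -13.3 tilt [ 0.0082 -0.0011]
```

View pics/h6.png

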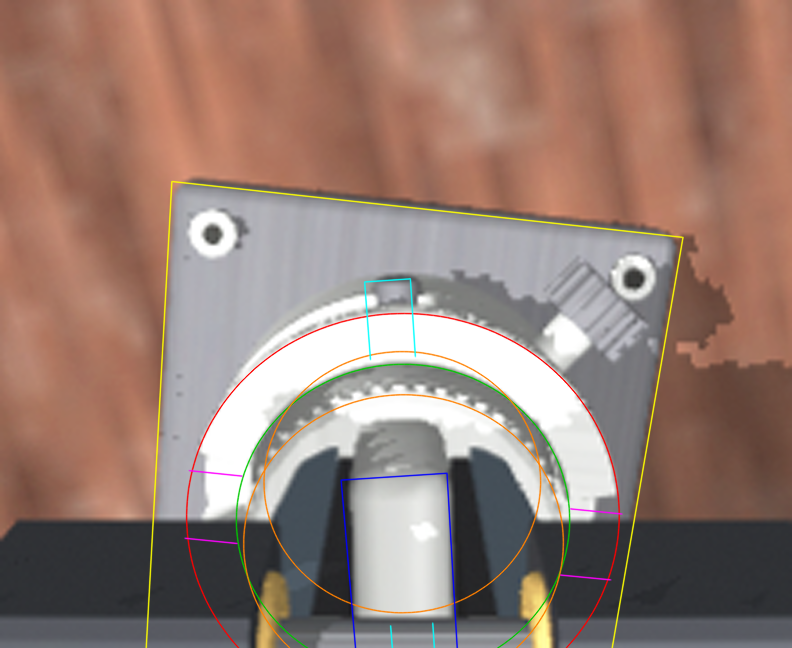

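Call:
play_rows(
  motion=[
    [0, 0, 0, 0, 0.05],
    [0, 0, 0, 0, 0.05],
    [0, 0, 0, 0, 0.05],
    [0, 0, 0, 0, 0.05],
    [0, 0, 0, 0, 0.05],
    [0, 0, 0, 0, 0.05],
    [0, 0, 0, 0, 0.05],
    [0, 0, 0, 0, 0.05],
  ],
)

```text
time_s: 22.25
ee_pos: [584.3, 39.0, 63.6]
ee_rot: [95.4, 89.5, -7.9]
force: [-4.5, 0.7, 26.3]
gripper_width: 14.2
```

```bash
python3 s.py
python3 - <<'E'
from h import *
f=grab_frame('side'); save(f,'endside',(200,100,420,290),3); g=grab_frame('scene'); save(g,'endscene',(220,160,420,360),3)
E
python3 s.py
```

```text
22.25 [584.3  39.   63.6] F [-4.5  0.7 26.3] T [0.27 0.88 1.78] yaw -13.3 tilt [ 0.0082 -0.0011]
22.35 [584.3  39.   63.6] F [-5.9  0.4 25.4] T [0.26 0.88 1.8 ] yaw -13.3 tilt [ 0.0082 -0.0011]
```

View pics/endside.png

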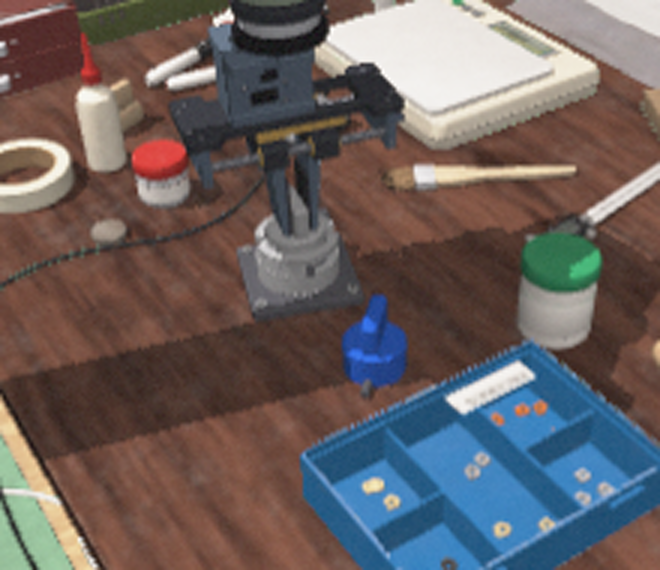

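View pics/endscene.png

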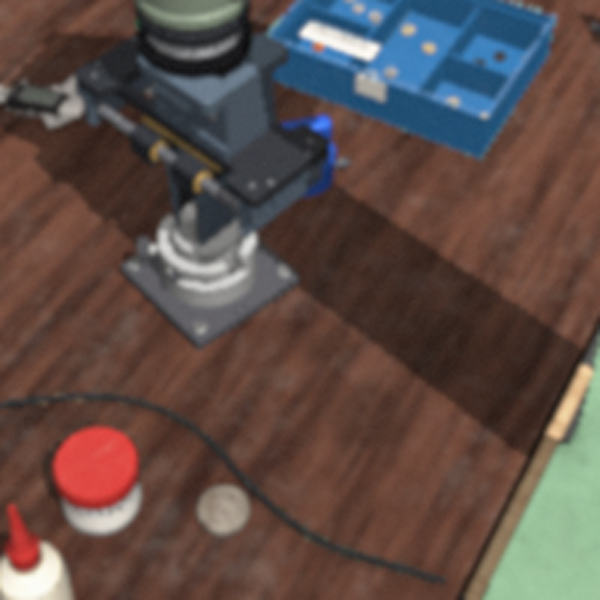

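The pictures show the cap down in the tube. In the side crop the pin sits at the end of the cross slot near (312,268), and the tin, pot and disc have not moved. The readings are steady.

```bash
python3 -c "
from workcell import job_done
print(job_done())"
```

```text
the job is handed in; nothing more can be done
None
```

The clamp is loaded and handed in at about 22 s. The gripper is still holding the cap by its wing grip, turned against its stop and pushed home.

- **Button:** I set the cream-white button on the spring anvil and let it go. A wrist picture afterwards had it centred on the anvil to within about 0.5 mm.
- **Cap:** I took the grey cap and lowered it with its pins in the slots. I then pressed it to the floor of the cross slots and turned it clockwise about 80°.
- **Against the stop:** At hand-in the turning torque was a steady 1.8 N·m.
- **Fully home:** The upward force was about 26 N, against about 15 N from the spring alone. The TCP was at 63.6 mm, which fits a cap height of about 31.5 mm. It was steady for the second before handing in.
- **Bystanders:** The tin, the pot and the disc look unmoved in the final pictures.

Two small disagreements remain. The gripper's final angle is about 4° past the nominal stop angle, which I put down to slot play, give in the grip and angle error. The tool is also tilted about 0.5° under the load.

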